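# Dot-punch a cuff blank in the marking nest

### The arm

A 6-joint arm with a two-finger parallel gripper is mounted at the origin on the work surface. World frame = base frame: x ahead of the robot, y to its left, z up, the work surface at z = 0. Lengths are in m, angles in rad, forces in N, time in s.
With the tool pointing down it reaches from about 0.375 to 0.9 m from the base axis. Payload 3.1 kg.
Tool frame: the origin (TCP) lies at the very end of the fingers, on their centre line; the grasp point (between the pads) lies 19 mm behind it (manip.grasp_offset is the distance from the TCP to the grasp point, in m); y points along the fingers, z is the direction in which the jaws open and shut, and the axes are right-handed (so a half turn about y gives the same grasp; the last joint's range is limited). The gripper opens to 85 mm and grips with 20 to 120 N. Pads are 22 mm wide; open, the fingers measure 114 mm over their backs; the gripper's body (76 mm by 85 mm) begins 54 mm behind the grasp point. The pads swing forward as they close: fully open they stand 13 mm farther back than shut.
Start: joints at [1.159, 0.527, 1.433, -0, 1.181, -0.178], TCP at [0.145, 0.608, 0.197] pointing down, gripper open.
Joint ranges: [-3.08, 3.08], [-0.75, 2.2], [0.22, 2.44], [-1.43, 4.57], [0, 2.65], [-2.85, 2.85]. Speed limits (rad/s): [2.79, 2.79, 3.14, 3.14, 3.14, 3.14].

### API

Orientations are given as a unit quaternion [x, y, z, w].
In Python, from station import manip gives the robot as it stands.
- The arm moves only by the tool apply_moves, never from a script. Its argument "motion" is a list of rows, each a list of 5 numbers: the finger opening in mm, from 0 to 85.4, then the shift along the tool's x, y, z in units of 30 mm (1.0 is 30 mm), then the turn about the tool's y in units of 10 degrees (1.0 is 10 degrees). In form: [[fingers, x, y, z, twist], ...]. A call has 1 to 12 rows; each row is the pose to reach, as a shift and turn from the pose commanded when the call began, along the tool's axes at that moment; what a row does not reach only later rows make up. A row lasts 1/8 s, in which the tool goes at most 62.5 mm and 10.7 degrees, less where a joint would pass 70% of its speed; a pose out of reach is approached as far as the arm can. A call with a gripper value outside its range is refused whole. The fingers move at their own pace and stop on an object; "squeeze" is the grip in N (left out, the last holds). Time passes only in rows, so rows that repeat a pose let the fingers close. It gives the time, the measured TCP pose, the force and the opening at its end, in the units of the state.
- manip.sense(): the state, without advancing time (a new reading comes with each control period).
- manip.snapshot(name): name is "scene" or "top"; returns the picture (480x640x3 uint8, red, green, blue); there is no depth.
- manip.get_calibration(name): a dict with "intrinsics" (3x3 intrinsics, pixels), "dist_coeffs" ([k1, k2, p1, p2, k3] as OpenCV has them; the pictures are not rectified), "extrinsics" (4x4, takes a point from camera to world coordinates). Camera axes: x right, y up, looking along -z (the intrinsics and any distortion apply to the point x, -y, -z); pixel columns grow to the right and rows downward; lengths in m; the calibration is good to about 2 mm. A picture is of the moment at which its call begins. get_calibration takes no time and is no camera call.
- manip.sign_off(): hands the job in, once; it reports no verdict.
The state is a dict: "t": time; "q": joint angles; "qd": joint speeds; "tau": joint torques, N m; "tcp_pos": TCP position; "tool_rot": TCP orientation; "force": force on the tool from outside, world axes, zero at the start; "ft_torque": the same for the moment, N m; "finger_gap": opening from 0.0 (shut) to 1.0 (fully open).
Only numpy, scipy, OpenCV 4.12 (cv2) and the standard library are available. Lean on these libraries where they do the work, as an engineer would, in place of code of your own. Each camera call takes 0.05 s, during which the arm holds its last target.

### The job

A brass cuff blank lies in the marking nest a little short of home: push it along the nest until it is fully against the end stop, by feel and without ramming it (under 25 N). Then take the spring-loaded dot punch from the tool block, set its point inside the scribed ring on the blue patch and, keeping the punch upright, press with a steady push of about 16 N for at least half a second, never over 25 N. Lift it straight up a few centimetres off the mark without dragging it sideways and stand it back in its hole in the tool block, fully down and let go, with the blank still home and the other tools and jewellery left where they were.

Things in the scene. Friction and masses are not known exactly. Their poses are not given: they have to be found in the camera images.
- nest: Marking nest, fixed: steel block on a wood foot, 80 (x) x 60 (y) x 30 mm high, origin at the centre of its underside. Rails along x, 27 mm apart, stand 7 mm above its flat top (the floor). A bridge over the blank at x = -32 to -20 mm, with brass top 26 mm above the floor, has a spring plunger that holds the blank down. Stop bar 12 mm high, face at x = +35 mm, thumbscrew behind to x = +66 mm.
- blank: Brass cuff blank, loose strip with half-round ends, 90 x 25 x 4 mm, 60 to 100 g, on the nest's floor. Origin at the centre of its underside, x along its length to the stop, z up. The plunger makes it drag, 3 to 9 N along x. It starts 8 to 22 mm short; fully home its origin is at x = -10 mm in the nest's frame. Its -x end juts out of the nest's open -x end (15 mm when home), free beneath.
- blank_centre (a point): Centre of the blank, half-way up its thickness (2 mm below its top face).
- blank_mark (a point): Centre of the scribed ring, 7 mm in diameter, with a scribed cross through it, on the blue painted patch of the blank's top face, 18 mm from the blank's centre towards the stop. On the top face of the blank; z up.
- punch: Spring-loaded dot punch, round, 127 to 147 mm long, 0.13 to 0.21 kg, standing in one hole of the tool block. Origin on its axis at the underside of its dark knurled sleeve, z up to its brass cap. Sleeve 18 mm diameter, 52 mm long, resting on the block's top; cap top 67 mm above the origin. Below the sleeve a bright barrel, 12 mm diameter, tapers from 45 mm down to the nose at 55 mm.
- punch_grip (a point): On the axis of the punch, half-way up its knurled sleeve, 26 mm above the underside of the sleeve: where to grip it. z up along the axis.
- punch_nose (a point): Lower end of the punch's nose (7.6 mm diameter), on its axis, 55 mm below the underside of the sleeve; z up. A steel point, 4 mm diameter, stands 5 to 25 mm further out: it gets shorter with every re-grinding, so how far is not known - feel for it. Pressed, the point backs into the nose on a spring that gives at 7 N and takes 3 N more per mm; after 5 mm (22 N) it is solid.
- punch_shoulder (a point): On the axis of the punch at the underside of its sleeve (the punch's origin), which rests on the tool block's top.
- tool_block: Light wooden tool block, fixed, 60 (x) x 165 (y) x 90 mm high, origin at the centre of its underside. Three upright holes, 14.5 mm in diameter and 87 mm deep, in a row along its y, 52 mm apart. One holds the punch, the other two the scriber and the burnisher, in any order.
- tool_block_hole0 (a point): Centre of the mouth of the hole at y = -52 mm of the tool block, on its top face.
- tool_block_hole1 (a point): Centre of the mouth of the middle hole of the tool block, on its top face.
- tool_block_hole2 (a point): Centre of the mouth of the hole at y = +52 mm of the tool block, on its top face.
- scriber_centre (a point): Scriber with a blue plastic handle, 19 mm in diameter, standing 52 mm above the tool block in another hole; this point is 26 mm above the block's top. Leave it alone.
- burnisher_centre (a point): Burnisher with a dark turned wooden handle, up to 24 mm in diameter, standing 60 mm above the tool block in another hole; this point is 26 mm above the block's top. Leave it alone.
- bowl: Wooden bowl of brass rings, 130 mm in diameter, 45 mm high, origin at the centre of its underside. Leave it alone.
- pliers: Pliers with yellow grips, lying flat, 155 mm long and 10 mm high, origin under the joint, jaws to +x. Leave them alone.
- blank_stack: Fanned stack of three finished brass blanks, 90 x 40 x 12 mm, origin at the centre of its underside. Leave it alone.
- ring_a: Loose brass ring, 23 mm in diameter, 11 mm high, lying flat on its rim. Leave it alone.
- ring_b: Another loose brass ring like ring_a. Leave it alone.
- ring_c: Another loose brass ring like ring_a. Leave it alone.
Things that resemble listed ones, but are neither listed nor needed, are in the scene too. What is shaped like the punch but red is not meant. Several things have the shape of the blank; the one meant has the colours described above.

How it is judged:
On the way, in this order (a step that is already met when the one before it is completed fails the run):
1. the blank is pushed fully home, within 2.5 mm of the end stop, lying flat on the nest's floor (x of blank_centre in the frame of nest above -0.0125 m and z of blank_centre in the frame of nest between 0.029 and 0.036 m and angle between blank_centre's own z axis and vertical below 0.1 rad), for 0.2 s.
2. with the blank home, the upright punch (within 0.1 rad) presses on the blank inside the scribed ring (axis within 3.5 mm of its centre) with 13 to 19 N, kept up for 0.5 s (all of step 1 and contact force between punch and blank between 13 and 19 N and horizontal distance between punch_nose and blank_mark below 0.0035 m and angle between punch_nose's own z axis and vertical below 0.1 rad), for 0.5 s.
3. the punch is lifted straight off: its nose more than 27 mm above the mark, within 6 mm of it sideways, touching nothing of the blank (contact force between punch and blank below 0.05 N and horizontal distance between punch_nose and blank_mark below 0.006 m and z of punch_nose in the frame of blank_mark above 0.027 m), for 0.02 s.
At the end, for the whole second after the job is handed in: The punch stands in its hole in the tool block, fully down (underside of its sleeve within 5 mm of the centre of the hole's mouth) and upright within 0.1 rad, at rest and released; the blank is still home within 2.5 mm of the end stop, flat on the nest's floor and at rest (all of step 1 and (distance between punch_shoulder and tool_block_hole0 below 0.005 m or distance between punch_shoulder and tool_block_hole1 below 0.005 m or distance between punch_shoulder and tool_block_hole2 below 0.005 m) and angle between punch_nose's own z axis and vertical below 0.1 rad and linear speed of each of punch, blank below 0.02 m/s); the robot touches nothing.
It fails at once if the punch presses on the blank with more than 25 N (contact force between punch and blank above 25 N).
It fails at once if the punch bears on the blank (over 1 N) with its axis more than 3.5 mm from the ring's centre (set down beside the mark, or slid off it), or is pressed on the nest (over 5 N) ((contact force between punch and blank above 1 N and horizontal distance between punch_nose and blank_mark above 0.0035 m) or contact force between punch and nest above 5 N).
It fails at once if the punch bears on the blank (over 4 N) leaning more than 0.12 rad (contact force between punch and blank above 4 N and angle between punch_nose's own z axis and vertical above 0.12 rad).
It fails at once if the fingers ram the blank (over 25 N) (contact force between the fingers and blank above 25 N).
It fails at once if another tool in the block, or the bowl, pliers, stacked blanks or loose rings, moved by more than 20 mm (distance of any of scriber_centre, burnisher_centre, bowl, pliers, blank_stack, ring_a, ring_b, ring_c from where it was at the start of the episode above 0.02 m).
It also fails if it takes over 72 s, if anything falls off the work surface, if the arm or the gripper's body presses on something with over 40 N, if the wrist force passes 120 N, or if a joint passes its speed limit or range.

## Working session

There is one attempt and no reset: what is moved stays moved. The work goes in short steps, Python scripts to look and compute and a tool call to move; the robot and the scene stay as the last step left them, time stands still between calls to the robot, and variables do not carry over. Pictures are saved under pics/ and viewed, and the job is handed in when it is done.

Besides the shell and the picture viewer there is one more tool, called as name(argument=value, ...) on one line, values as JSON. apply_moves: Moves the arm, as the interface text tells. Its arguments: {"type":"object","properties":{"motion":{"type":"array"},"squeeze":{"type":"number"}},"required":["motion"]}

```bash
ls; mkdir -p pics; python3 - <<'E'
from station import manip
import cv2,numpy as np
for n in("scene","top"):
    cv2.imwrite(f"pics/{n}0.png",cv2.cvtColor(manip.snapshot(n),cv2.COLOR_RGB2BGR))
    c=manip.get_calibration(n);print(n,c)
s=manip.sense();print(s); print(manip.grasp_offset)
E
```

```text
pics
scene {'intrinsics': array([[463.20703696,   0.        , 314.38021751],
       [  0.        , 463.20703696, 239.62235312],
       [  0.        ,   0.        ,   1.        ]]), 'dist_coeffs': array([-0.07476726,  0.        ,  0.        ,  0.        ,  0.        ]), 'extrinsics': array([[-0.39531442, -0.73689675,  0.54837002,  1.11424437],
       [ 0.91844676, -0.32587316,  0.22419237,  0.20983187],
       [ 0.01349244,  0.59227515,  0.8056228 ,  0.85315138],
       [ 0.        ,  0.        ,  0.        ,  1.        ]])}
top {'intrinsics': array([[494.43200283,   0.        , 328.64421154],
       [  0.        , 494.43200283, 242.26179468],
       [  0.        ,   0.        ,   1.        ]]), 'dist_coeffs': array([-0.10496632,  0.        ,  0.        ,  0.        ,  0.        ]), 'extrinsics': array([[-0.03971385,  0.97781581, -0.20566733,  0.39085518],
       [-0.99919096, -0.04016949,  0.00196122,  0.03305129],
       [-0.00634384,  0.20557882,  0.97862   ,  1.07183473],
       [ 0.        ,  0.        ,  0.        ,  1.        ]])}
{'t': 0.1, 'q': array([ 1.15854053e+00,  5.28406629e-01,  1.43377442e+00,  2.83180436e-06,
        1.18142783e+00, -1.78491794e-01]), 'qd': array([ 1.79349980e-03, -3.23776546e-03, -3.97117169e-03, -1.18248198e-03,
       -2.06937366e-03,  7.19184749e-06]), 'tau': array([-1.27842877e-04, -4.43305063e+01, -1.78586698e+01, -2.25347876e-04,
        3.91598893e-03,  1.18617623e-05]), 'tcp_pos': array([0.14444759, 0.60733818, 0.19591094]), 'tool_rot': array([ 0.70296354, -0.08266873,  0.08225195, -0.70160014]), 'force': array([-0.07196619,  0.41478314,  0.23076512]), 'ft_torque': array([-0.01065285, -0.01457255,  0.00553328]), 'finger_gap': 1.0013123614372852}
0.0187
```

View pics/scene0.png

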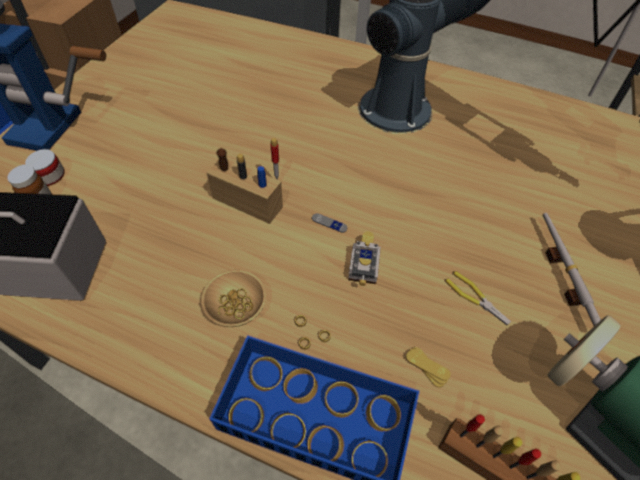

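View pics/top0.png

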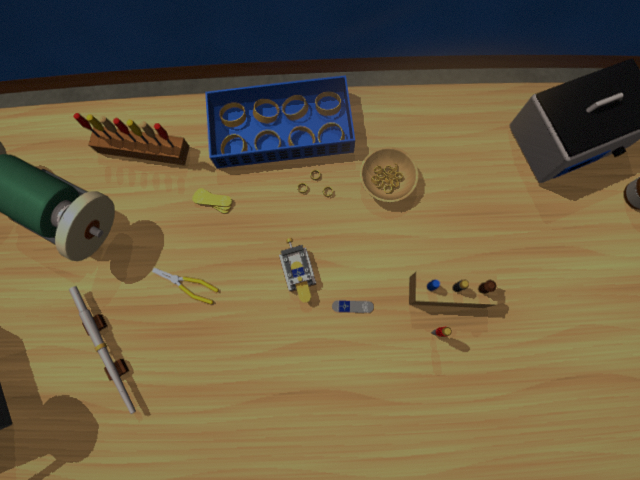

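```bash
cat > h.py <<'E'
import numpy as np,cv2
from station import manip
C={n:manip.get_calibration(n) for n in("scene","top")}
F=np.diag([1,-1,-1,1.])
def ray(n,uv):
    c=C[n];p=cv2.undistortPoints(np.array([[uv]],float),c["intrinsics"],c["dist_coeffs"])[0,0]
    T=c["extrinsics"]@F
    return T[:3,3],T[:3,:3]@np.array([p[0],p[1],1.])
def atz(n,uv,z):
    o,d=ray(n,uv);return o+d*(z-o[2])/d[2]
def tri(uvs,uvt):
    A=np.zeros((3,3));b=np.zeros(3);L=[]
    for n,uv in(("scene",uvs),("top",uvt)):
        o,d=ray(n,uv);d/=np.linalg.norm(d);P=np.eye(3)-np.outer(d,d);A+=P;b+=P@o;L.append((o,P))
    x=np.linalg.solve(A,b);return x,[np.linalg.norm(P@(x-o)) for o,P in L]
def proj(n,X):
    c=C[n];T=np.linalg.inv(c["extrinsics"]@F)
    return cv2.projectPoints(np.atleast_2d(np.asarray(X,float)),cv2.Rodrigues(T[:3,:3])[0],T[:3,3],c["intrinsics"],c["dist_coeffs"])[0][:,0]
def crop(src,out,x0,y0,x1,y1,k):
    im=cv2.imread(src)[y0:y1,x0:x1];im=cv2.resize(im,None,fx=k,fy=k,interpolation=cv2.INTER_CUBIC)
    for x in range((x0+9)//10*10,x1,10):
        cv2.putText(im,str(x),((x-x0)*k,10),0,.35,(255,255,255),1);cv2.line(im,((x-x0)*k,12),((x-x0)*k,18),(255,255,255),1)
    for y in range((y0+9)//10*10,y1,10):
        cv2.putText(im,str(y),(0,(y-y0)*k+4),0,.35,(255,255,255),1)
    cv2.imwrite(out,im)
E
python3 - <<'E'
from h import *
crop("pics/top0.png","pics/c1.png",270,230,350,310,7)
crop("pics/top0.png","pics/c2.png",400,260,510,345,7)
crop("pics/scene0.png","pics/c3.png",330,220,400,295,8)
crop("pics/scene0.png","pics/c4.png",195,130,295,225,6)
E
```

```text
(no output)
```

View pics/c1.png

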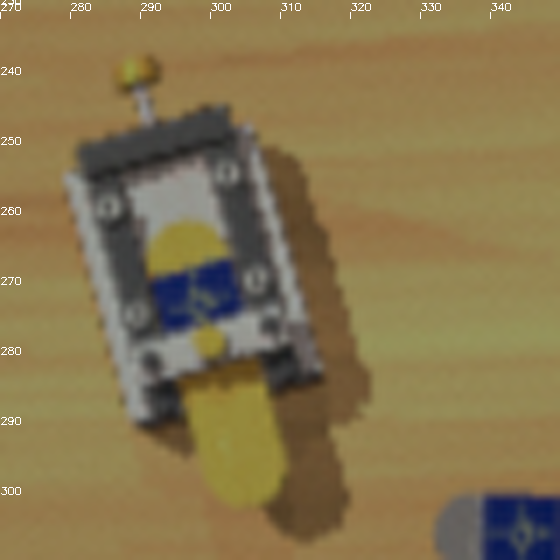

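View pics/c2.png

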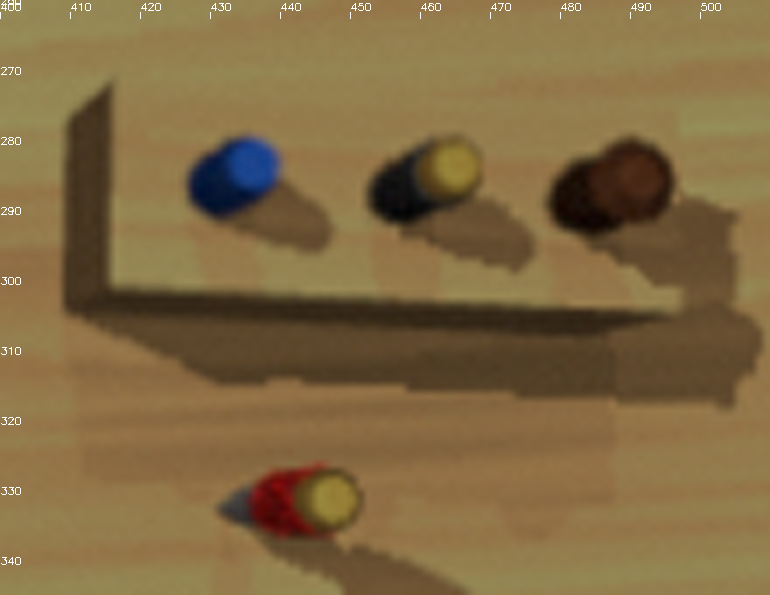

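View pics/c3.png

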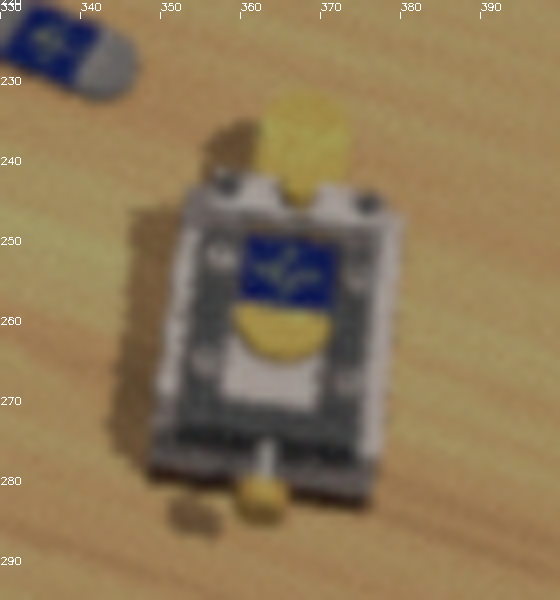

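View pics/c4.png

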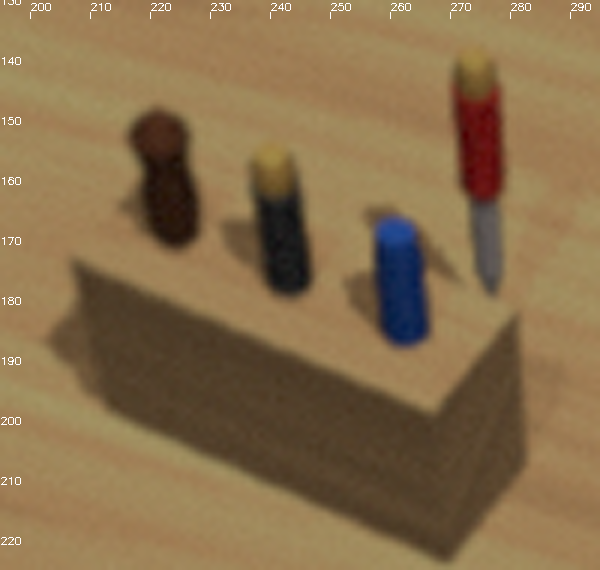

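```bash
python3 - <<'E'
from h import *
np.set_printoptions(precision=4,suppress=True)
print("cap tri",tri((240.5,156),(463.7,283.3)))
print("cap top z",atz("top",(463.7,283.7),.157),atz("scene",(240.5,155.5),.157))
print("sleeve base", tri((242.5,177),(456,288.5)))
print("red cap",tri((274,139),(446,331)), "red tip",tri((275.7,178.3),(431.5,332)))
print("scriber top",tri((259.2,168.5),(435.5,283)), atz("top",(435.5,283.3),.142))
print("burn top",tri((221,152),(490,285.5)), atz("top",(490,285.5),.150))
print("thumb",tri((362.5,282),(289,240)))
# block corners at z=.09 in top
for p in((410.0,302.5),(415.5,271.5)):print(atz("top",p,.09))
for p in((266,199.5),(281,182.5),(206.5,173)):print(atz("scene",p,.09))
# blank
print("mark",atz("top",(297.3,272.3),.034),atz("scene",(365.2,253.5),.034),tri((365.2,253.5),(297.3,272.3)))
print("blank -x end",atz("top",(303.7,302.3),.034),atz("scene",(367,230.8),.034))
print("blank +x end",atz("top",(294.8,261),.034),atz("scene",(365,265),.034))
print("bridge plunger",tri((365.8,244),(298.5,278.5)))
E
```

```text
cap tri (array([ 0.4951, -0.2201,  0.1523]), [np.float64(0.0006911039133457769), np.float64(0.0006911039133459874)])
cap top z [ 0.4936 -0.2181  0.157 ] [ 0.498  -0.2187  0.157 ]
sleeve base (array([ 0.4934, -0.2234,  0.0838]), [np.float64(0.0018049359082551958), np.float64(0.001804935908255252)])
red cap (array([ 0.4086, -0.1817,  0.1443]), [np.float64(0.0013615799435325554), np.float64(0.0013615799435326543)]) red tip (array([ 0.4109, -0.1815,  0.0182]), [np.float64(0.003261925659205702), np.float64(0.0032619256592056308)])
scriber top (array([ 0.5003, -0.1713,  0.1381]), [np.float64(0.0023077035763449977), np.float64(0.0023077035763450515)]) [ 0.4985 -0.1682  0.142 ]
burn top (array([ 0.49  , -0.2742,  0.1394]), [np.float64(0.0005935397109710097), np.float64(0.0005935397109710037)]) [ 0.4886 -0.2701  0.15  ]
thumb (array([0.6171, 0.1158, 0.0355]), [np.float64(2.6669957437506798e-05), np.float64(2.6669957437512595e-05)])
[ 0.4685 -0.1254  0.09  ]
[ 0.5301 -0.1409  0.09  ]
[ 0.5376 -0.1421  0.09  ]
[ 0.4787 -0.1343  0.09  ]
[ 0.5207 -0.3036  0.09  ]
mark [0.5467 0.1    0.034 ] [0.5465 0.0967 0.034 ] (array([0.5469, 0.0983, 0.0351]), [np.float64(0.0015854652336770607), np.float64(0.0015854652336770776)])
blank -x end [0.4826 0.0883 0.034 ] [0.4867 0.0797 0.034 ]
blank +x end [0.5712 0.1046 0.034 ] [0.5746 0.1062 0.034 ]
bridge plunger (array([0.532 , 0.0942, 0.0486]), [np.float64(0.002755319612001045), np.float64(0.0027553196120010345)])
```

```bash
python3 - <<'E'
from h import *
np.set_printoptions(precision=4,suppress=True)
def yaw(a,b):
    d=b-a;return np.degrees(np.arctan2(d[1],d[0])),np.linalg.norm(d[:2])
t=lambda p,z=.03:atz("top",p,z)
s=lambda p,z=.03:atz("scene",p,z)
print("L",yaw(t((287.8,290)),t((279.5,255))),"R",yaw(t((314.3,283.5)),t((305,247.8))))
print("-x edge",yaw(t((287.8,290)),t((314.3,283.5))))
print("corners",t((287.8,290)),t((314.3,283.5)))
print("sL",yaw(s((354,243.5)),s((348.8,277.5))),"sR",yaw(s((380,246.5)),s((376.3,281))))
print("s corners",s((354,243.5)),s((380,246.5)),s((348.8,277.5)),s((376.3,281)))
E
python3 - <<'E'
import sys;sys.path.insert(0,'.')
from h import *
crop("pics/top0.png","pics/c5.png",275,232,320,310,10)
crop("pics/scene0.png","pics/c6.png",338,225,388,292,11)
E
```

```text
L (np.float64(11.92270500718669), np.float64(0.07764344039317306)) R (np.float64(12.565171018424184), np.float64(0.07978261896150993))
-x edge (np.float64(-78.39616179724767), np.float64(0.05768731646805432))
corners [0.5103 0.1214 0.03  ] [0.5219 0.0649 0.03  ]
sL (np.float64(13.400721560134077), np.float64(0.08892023437536979)) sR (np.float64(13.59122063409608), np.float64(0.08945009685103343))
s corners [0.5284 0.0645 0.03  ] [0.513  0.1196 0.03  ] [0.6149 0.0852 0.03  ] [0.5999 0.1406 0.03  ]
```

View pics/c5.png

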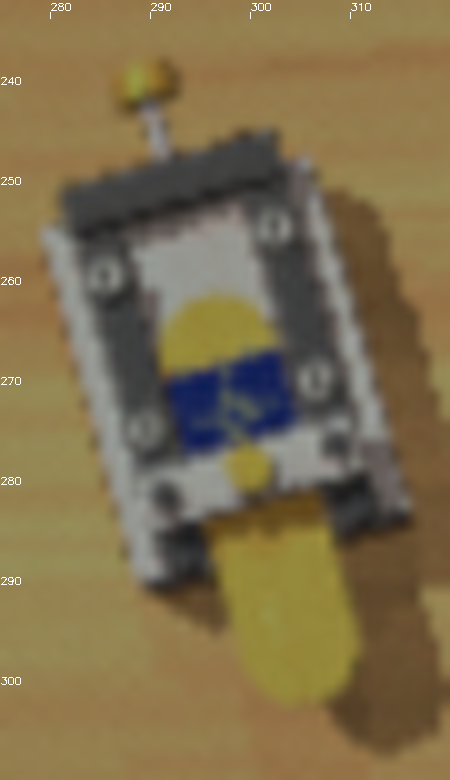

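View pics/c6.png

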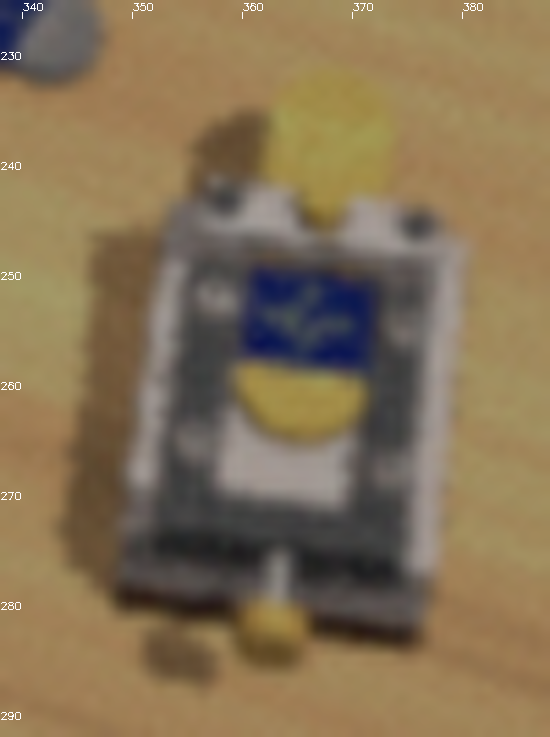

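```bash
cat >> h.py <<'E'
from scipy.spatial.transform import Rotation as Ro
def plan(target,s=None):
    s=s or manip.sense();R=Ro.from_quat(s["tool_rot"]).as_matrix()
    d=R.T@(np.array(target)-s["tcp_pos"])
    return d/.03
def st(msg=""):
    s=manip.sense();R=Ro.from_quat(s["tool_rot"]).as_matrix()
    print(msg,"t%.2f"%s["t"],"tcp",s["tcp_pos"].round(4),"F",s["force"].round(2),"gap %.3f"%s["finger_gap"],"toolx yaw %.2f"%np.degrees(np.arctan2(R[1,0],R[0,0])),"toolz yaw %.2f"%np.degrees(np.arctan2(R[1,2],R[0,2])),"tooly",R[:,1].round(4))
    return s
E
python3 -c "
from h import *
s=st();print(plan([.46,.08,.12]))"
```

```text
t0.10 tcp [0.1444 0.6073 0.1959] F [-0.07  0.41  0.23] gap 1.001 toolx yaw -13.39 toolz yaw 76.61 tooly [-8.0e-04 -1.8e-03 -1.0e+00]
[ 14.30502773   2.5542903  -14.65829157]
```

```bash
python3 -c "
from h import *
print(plan([.451,.0775,.15]))"
```

```text
[ 14.0321304    1.55468927 -14.81083422]
```

apply_moves(motion=[[0,14.03,0,-14.81,-2.58],[0,14.03,0,-14.81,-2.58],[0,14.03,0,-14.81,-2.58],[0,14.03,0,-14.81,-2.58],[0,14.03,0,-14.81,-2.58],[0,14.03,0,-14.81,-2.58],[0,14.03,0,-14.81,-2.58],[0,14.03,0,-14.81,-2.58],[0,14.03,1.5,-14.81,-2.58],[0,14.03,1.5,-14.81,-2.58],[0,14.03,1.5,-14.81,-2.58],[0,14.03,1.5,-14.81,-2.58]], squeeze=30)

```text
t: 1.6
tcp_pos: [0.4504, 0.0784, 0.1515]
tool_rot: [-0.703, -0.075, 0.077, 0.703]
force: [-1.4, 0.2, 0.2]
finger_gap: 0.002
```

```bash
python3 - <<'E'
from h import *
st();print(plan([.451,.0775,.02]))
for n in("scene","top"): cv2.imwrite(f"pics/{n}1.png",cv2.cvtColor(manip.snapshot(n),cv2.COLOR_RGB2BGR))
crop("pics/scene1.png","pics/c7.png",300,160,420,300,5)
crop("pics/top1.png","pics/c8.png",240,220,400,340,5)
E
```

```text
t1.60 tcp [0.4504 0.0784 0.1515] F [-1.41  0.22  0.16] gap 0.002 toolx yaw 12.35 toolz yaw 102.35 tooly [-2.e-03  5.e-04 -1.e+00]
[ 0.02064212  4.38276278 -0.03616278]
```

View pics/c7.png

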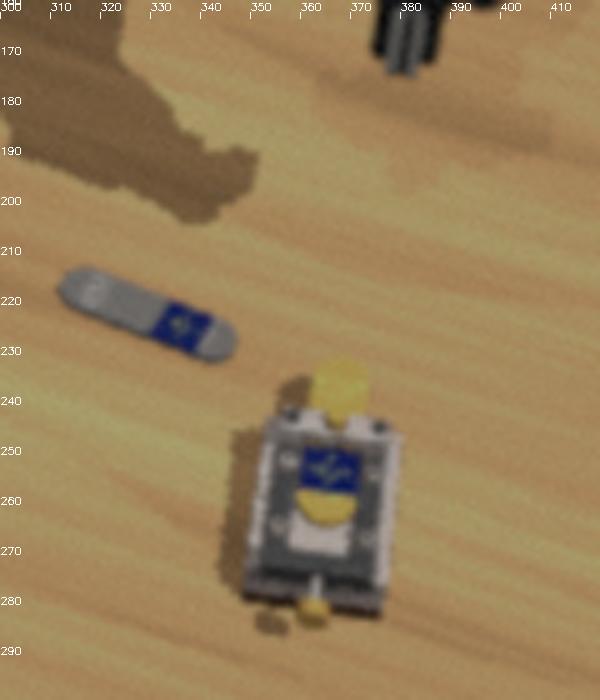

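View pics/c8.png

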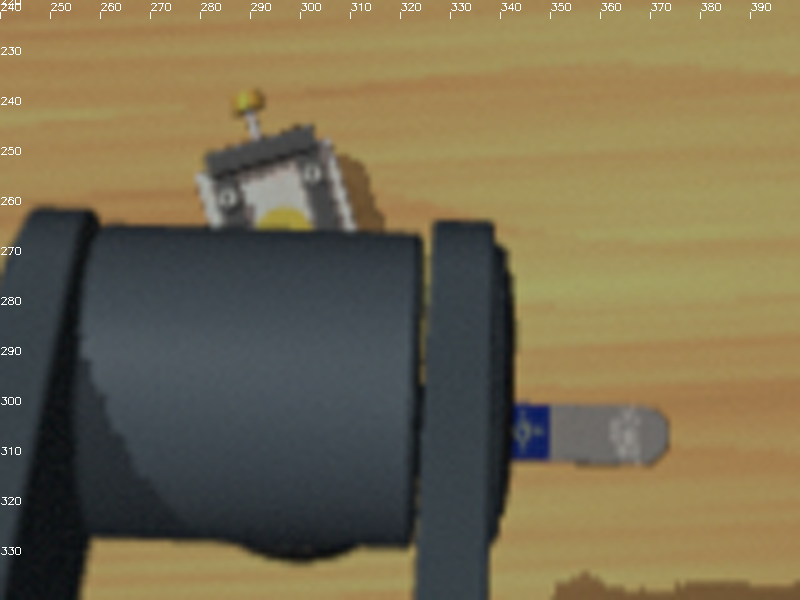

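```bash
python3 - <<'E'
from h import *
s=manip.sense()
R=Ro.from_quat(s["tool_rot"]).as_matrix()
print(proj("scene",[s["tcp_pos"]]+[s["tcp_pos"]+R@np.array([a,0,b]) for a in(-.011,.011) for b in(-.0145,.0145)]))
crop("pics/scene1.png","pics/c9.png",365,150,400,185,16)
E
```

```text
[[378.55749132 183.46416105]
 [372.21216018 178.6604713 ]
 [386.01409997 180.71427658]
 [371.01354205 186.24774828]
 [385.00382391 188.34909132]]
```

View pics/c9.png

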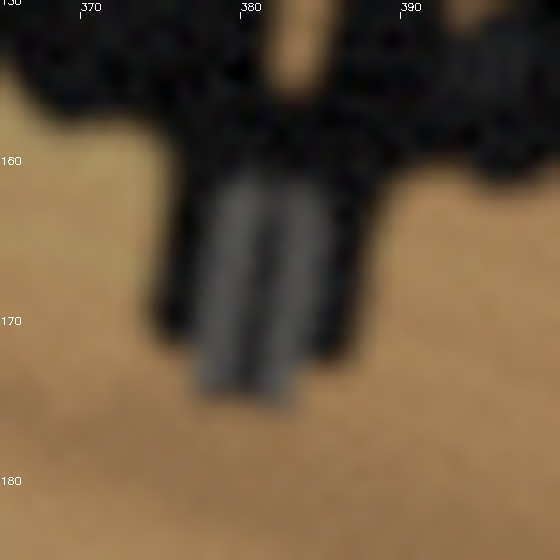

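apply_moves(motion=[[0,0,2.2,0,0],[0,0,4.38,0,0],[0,0,4.38,0,0],[0,0,4.38,0,0],[0,0,4.38,0,0]])

```text
t: 2.33
tcp_pos: [0.4533, 0.0786, 0.0232]
tool_rot: [0.703, 0.079, -0.075, -0.703]
force: [-0.1, 0.1, -0.2]
finger_gap: 0.0
```

```bash
python3 - <<'E'
from h import *
st()
for n in("scene",): cv2.imwrite(f"pics/{n}2.png",cv2.cvtColor(manip.snapshot(n),cv2.COLOR_RGB2BGR))
crop("pics/scene2.png","pics/c10.png",330,190,400,290,7)
E
```

```text
t2.33 tcp [0.4533 0.0786 0.0232] F [-0.1   0.14 -0.16] gap 0.000 toolx yaw 12.46 toolz yaw 102.46 tooly [ 6.e-03 -4.e-04 -1.e+00]
```

View pics/c10.png

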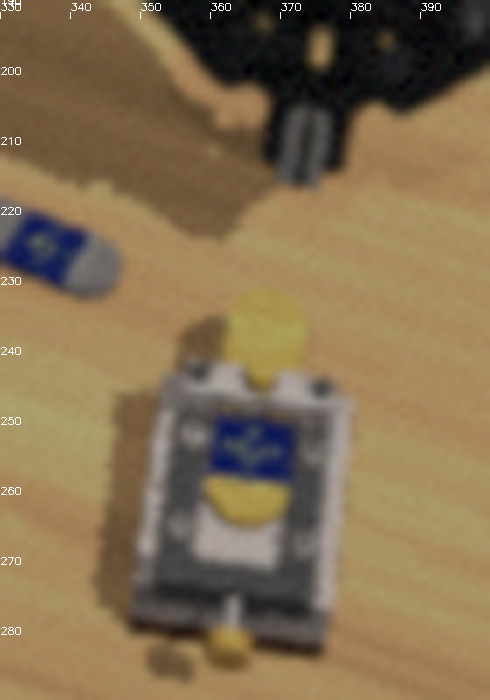

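```bash
python3 - <<'E'
from h import *
s=manip.sense();print(s["qd"].round(3),s["t"])
R=Ro.from_quat(s["tool_rot"]).as_matrix()
print(proj("scene",[s["tcp_pos"]]+[s["tcp_pos"]+R@np.array([a,0,b]) for a in(-.011,.011) for b in(-.0145,.0145)]))
for h in(-.02,-.01,0): print(h,proj("scene",[s["tcp_pos"]+R@np.array([.011,h,0])]))
crop("pics/scene2.png","pics/c11.png",350,180,390,225,14)
E
```

```text
[-0.006  0.004  0.005  0.001 -0.005  0.001] 2.375
[[370.82404904 222.92543013]
 [365.14337244 218.29307462]
 [377.61795152 220.2657131 ]
 [363.95904891 225.61277472]
 [376.58600077 227.62647878]]
-0.02 [[371.27020751 221.09962608]]
-0.01 [[370.7645365  223.87994681]]
0 [[370.26620502 226.61830315]]
```

View pics/c11.png

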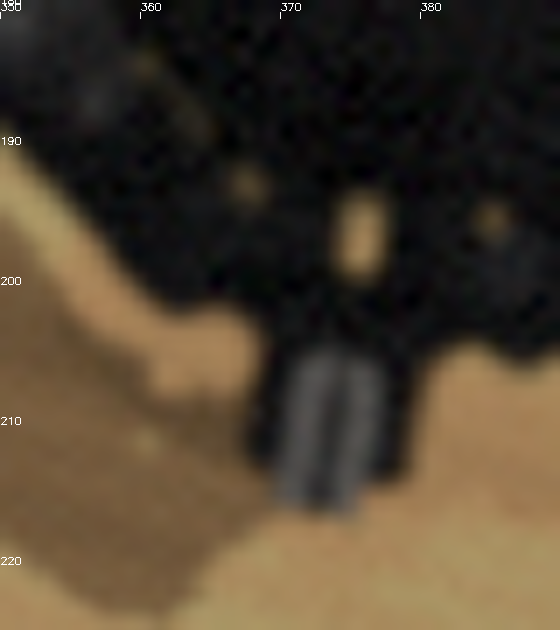

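```bash
python3 - <<'E'
from h import *
s=manip.sense()
R=Ro.from_quat(s["tool_rot"]).as_matrix()
for (a,b) in((.038,.0425),(.0425,.038)):
  print(proj("scene",[s["tcp_pos"]+R@np.array([i*a,-.0727,j*b]) for i in(-1,1) for j in(-1,1)]))
crop("pics/scene2.png","pics/c12.png",310,120,420,225,6)
im=cv2.imread("pics/scene2.png");
E
```

```text
[[357.52586048 186.42094456]
 [395.59672986 192.23316469]
 [352.80395399 212.06077463]
 [392.61879082 218.32689908]]
[[359.79035984 185.27764127]
 [393.74247328 190.45202323]
 [354.61049954 213.98436536]
 [390.30685214 219.61277181]]
```

View pics/c12.png

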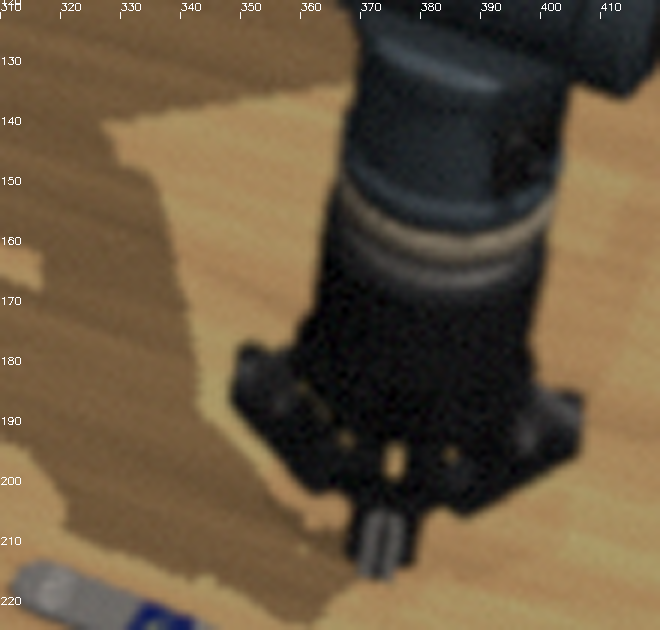

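```bash
python3 - <<'E'
from h import *
np.set_printoptions(precision=4,suppress=True)
k=np.array([.6171,.1158,.0355]);sh=atz("scene",(354,284.5),0)
d=(sh-k)/k[2];print(sh,d)
s=manip.sense()
for (dx,dz) in((0,0),(.011,0),(0,.01),(0,.02),(-.011,.02)):
    p=s["tcp_pos"]+[dx,.0,dz]; print(dx,dz,proj("scene",[p,p+d*p[2]]))
print("visible tip if at x of tcp:");o,dd=ray("scene",(372.3,216.5))
for x in(.4533,.4633,.44):print(o+dd*(x-o[0])/dd[0])
E
python3 - <<'E'
from h import *
crop("pics/scene2.png","pics/c13.png",340,195,390,240,14)
E
```

```text
[0.6087 0.0971 0.    ] [-0.2366 -0.5277 -1.    ]
0 0 [[370.824  222.9254]
 [365.5608 225.7318]]
0.011 0 [[369.2444 226.3851]
 [363.9861 229.1299]]
0 0.01 [[371.3124 220.1951]
 [363.782  224.2889]]
0 0.02 [[371.8078 217.423 ]
 [362.011  222.8526]]
-0.011 0.02 [[373.3858 213.9839]
 [363.5804 219.5239]]
visible tip if at x of tcp:
[0.4533 0.0792 0.0468]
[0.4633 0.0811 0.059 ]
[0.44   0.0765 0.0306]
```

View pics/c13.png

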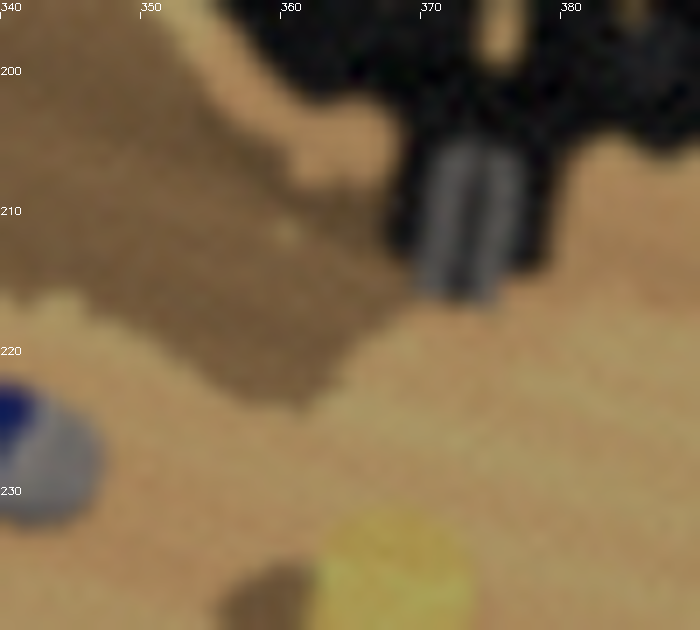

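apply_moves(motion=[[0,0,0.2,0,0],[0,0,0.4,0,0],[0,0,0.4,0,0],[0,0,0.4,0,0]])

```text
t: 2.88
tcp_pos: [0.4512, 0.0782, 0.0083]
tool_rot: [-0.703, -0.076, 0.076, 0.703]
force: [0.1, -0.7, -0.2]
finger_gap: 0.001
```

```bash
python3 - <<'E'
from h import *
s=st();print(proj("scene",[s["tcp_pos"]]))
for n in("scene",): cv2.imwrite(f"pics/{n}3.png",cv2.cvtColor(manip.snapshot(n),cv2.COLOR_RGB2BGR))
crop("pics/scene3.png","pics/c14.png",340,195,390,240,14)
E
```

```text
t2.88 tcp [0.4512 0.0782 0.0083] F [ 0.14 -0.68 -0.23] gap 0.001 toolx yaw 12.39 toolz yaw 102.39 tooly [-4.e-04  0.e+00 -1.e+00]
[[370.32238975 226.21881233]]
```

View pics/c14.png

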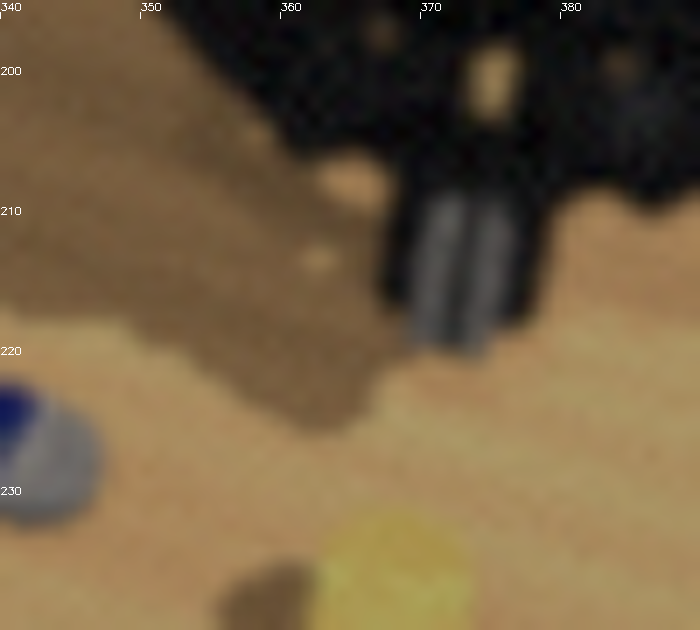

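apply_moves(motion=[[0,0,0.1,0,0],[0,0,0.17,0,0],[0,0,0.17,0,0]])

```text
t: 3.3
tcp_pos: [0.4511, 0.0783, 0.0031]
tool_rot: [-0.703, -0.076, 0.077, 0.703]
force: [0.1, 0.2, 0.4]
finger_gap: -0.002
```

apply_moves(motion=[[0,0,0.05,0,0],[0,0,0.1,0,0],[0,0,0.1,0,0]])

```text
t: 3.68
tcp_pos: [0.4512, 0.0783, 0.0002]
tool_rot: [-0.703, -0.076, 0.076, 0.703]
force: [0.5, -0.4, 0.1]
finger_gap: 0.001
```

apply_moves(motion=[[0,0,0.05,0,0],[0,0,0.1,0,0],[0,0,0.1,0,0]])

```text
t: 4.05
tcp_pos: [0.4512, 0.0783, -0.0028]
tool_rot: [-0.703, -0.076, 0.076, 0.703]
force: [-0.7, -0.1, 0.0]
finger_gap: 0.001
```

```bash
python3 - <<'E'
from h import *
s=st();print(proj("scene",[s["tcp_pos"]]))
for n in("scene",): cv2.imwrite(f"pics/{n}4.png",cv2.cvtColor(manip.snapshot(n),cv2.COLOR_RGB2BGR))
crop("pics/scene4.png","pics/c15.png",340,195,390,240,14)
E
```

```text
t4.05 tcp [ 0.4512  0.0783 -0.0028] F [-0.71 -0.09  0.01] gap 0.001 toolx yaw 12.40 toolz yaw 102.40 tooly [-3.e-04  0.e+00 -1.e+00]
[[369.81540061 229.14699594]]
```

View pics/c15.png

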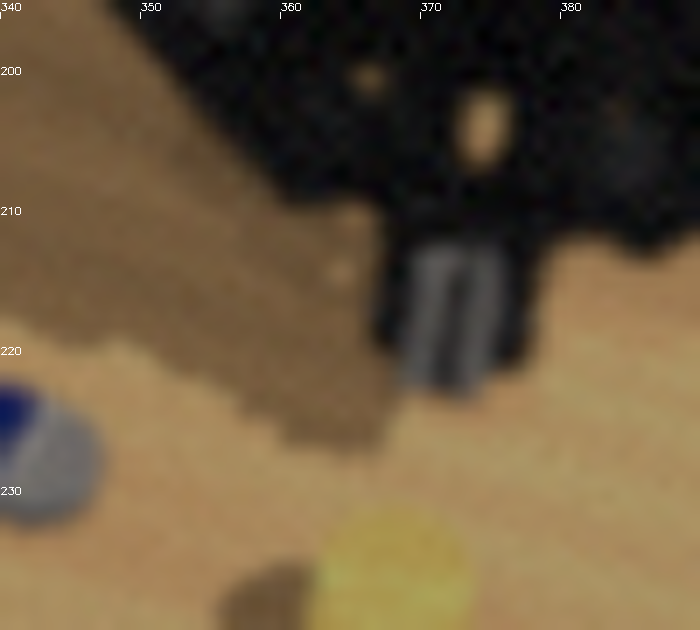

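apply_moves(motion=[[0,0,0.06,0,0],[0,0,0.12,0,0],[0,0,0.18,0,0],[0,0,0.2,0,0],[0,0,0.2,0,0]])

```text
t: 4.72
tcp_pos: [0.4512, 0.0783, -0.0088]
tool_rot: [-0.703, -0.076, 0.076, 0.703]
force: [0.4, 0.0, 0.1]
finger_gap: -0.002
```

apply_moves(motion=[[0,0.25,0,0,0],[0,0.5,0,0,0],[0,0.55,0,0,0],[0,0.6,0,0,0],[0,0.65,0,0,0],[0,0.7,0,0,0],[0,0.7,0,0,0]])

```text
t: 5.6
tcp_pos: [0.4719, 0.0828, -0.0087]
tool_rot: [0.703, 0.076, -0.076, -0.703]
force: [0.3, -0.6, 0.3]
finger_gap: -0.003
```

apply_moves(motion=[[0,0.05,0,0,0],[0,0.1,0,0,0],[0,0.1,0,0,0]])

```text
t: 5.98
tcp_pos: [0.4736, 0.0834, -0.0088]
tool_rot: [-0.703, -0.076, 0.077, 0.703]
force: [-2.9, -0.6, 0.3]
finger_gap: -0.001
```

apply_moves(motion=[[0,0.03,0,0,0],[0,0.06,0,0,0],[0,0.1,0,0,0],[0,0.13,0,0,0],[0,0.16,0,0,0]])

```text
t: 6.6
tcp_pos: [0.4741, 0.0846, -0.0093]
tool_rot: [-0.702, -0.073, 0.08, 0.703]
force: [-8.2, -1.3, 2.3]
finger_gap: -0.003
```

apply_moves(motion=[[0,0.03,0,0,0],[0,0.06,0,0,0],[0,0.1,0,0,0],[0,0.13,0,0,0],[0,0.16,0,0,0]])

```text
t: 7.22
tcp_pos: [0.4777, 0.0858, -0.0094]
tool_rot: [-0.702, -0.072, 0.081, 0.704]
force: [-10.2, -1.5, 2.4]
finger_gap: 0.002
```

apply_moves(motion=[[0,0.03,0,0,0],[0,0.06,0,0,0],[0,0.1,0,0,0],[0,0.13,0,0,0],[0,0.16,0,0,0]])

```text
t: 7.85
tcp_pos: [0.482, 0.0868, -0.0095]
tool_rot: [-0.702, -0.072, 0.081, 0.704]
force: [-10.6, -2.2, 3.4]
finger_gap: 0.0
```

apply_moves(motion=[[0,0.03,0,0,0],[0,0.06,0,0,0],[0,0.1,0,0,0],[0,0.13,0,0,0],[0,0.16,0,0,0]])

```text
t: 8.48
tcp_pos: [0.4862, 0.0878, -0.0095]
tool_rot: [-0.702, -0.072, 0.082, 0.704]
force: [-9.4, -2.2, 4.4]
finger_gap: 0.004
```

```bash
python3 - <<'E'
from h import *
s=st()
cv2.imwrite(f"pics/scene5.png",cv2.cvtColor(manip.snapshot("scene"),cv2.COLOR_RGB2BGR))
crop("pics/scene5.png","pics/c16.png",338,205,388,290,9)
E
```

```text
t8.47 tcp [ 0.4862  0.0878 -0.0095] F [-9.42 -2.2   4.36] gap 0.004 toolx yaw 12.44 toolz yaw 102.44 tooly [-1.430e-02  3.000e-04 -9.999e-01]
```

View pics/c16.png

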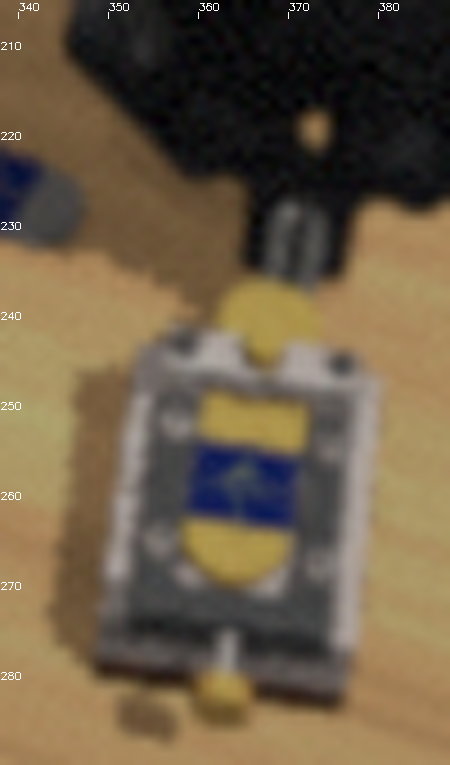

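apply_moves(motion=[[0,0.03,0,0,0],[0,0.06,0,0,0],[0,0.09,0,0,0],[0,0.12,0,0,0]])

```text
t: 9.02
tcp_pos: [0.4892, 0.0885, -0.0095]
tool_rot: [-0.702, -0.071, 0.082, 0.704]
force: [-10.6, -2.4, 5.6]
finger_gap: -0.001
```

apply_moves(motion=[[0,0.02,0,0,0],[0,0.04,0,0,0],[0,0.06,0,0,0]])

```text
t: 9.4
tcp_pos: [0.4905, 0.0889, -0.0095]
tool_rot: [-0.702, -0.071, 0.082, 0.704]
force: [-11.1, -3.0, 5.3]
finger_gap: -0.003
```

apply_moves(motion=[[0,0.02,0,0,0],[0,0.04,0,0,0],[0,0.06,0,0,0]])

```text
t: 9.78
tcp_pos: [0.492, 0.0893, -0.0095]
tool_rot: [-0.702, -0.071, 0.082, 0.704]
force: [-12.3, -2.2, 4.6]
finger_gap: -0.001
```

apply_moves(motion=[[0,0.02,0,0,0],[0,0.04,0,0,0]])

```text
t: 10.02
tcp_pos: [0.4921, 0.0894, -0.0095]
tool_rot: [-0.702, -0.07, 0.083, 0.704]
force: [-12.9, -4.4, 7.3]
finger_gap: -0.0
```

apply_moves(motion=[[0,0.02,0,0,0],[0,0.04,0,0,0],[0,0.04,0,0,0]])

```text
t: 10.4
tcp_pos: [0.4921, 0.0894, -0.0095]
tool_rot: [-0.702, -0.069, 0.084, 0.704]
force: [-14.6, -5.3, 8.7]
finger_gap: 0.0
```

```bash
python3 - <<'E'
from h import *
s=st()
cv2.imwrite(f"pics/scene6.png",cv2.cvtColor(manip.snapshot("scene"),cv2.COLOR_RGB2BGR))
crop("pics/scene6.png","pics/c17.png",338,215,388,290,10)
E
```

```text
t10.40 tcp [ 0.4921  0.0894 -0.0095] F [-14.6   -5.33   8.75] gap 0.000 toolx yaw 12.47 toolz yaw 102.47 tooly [-2.090e-02 -3.000e-04 -9.998e-01]
```

View pics/c17.png

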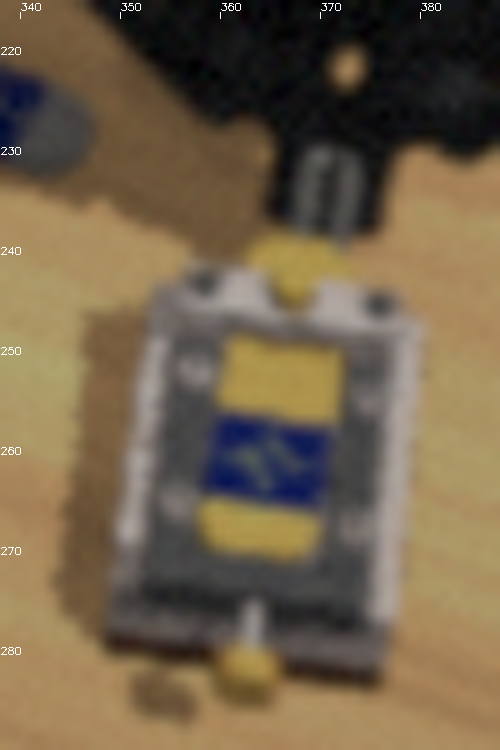

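apply_moves(motion=[[0,-0.4,0,0,0],[0,-1.0,0,0,0],[0,-1.2,0,0,0],[0,-1.2,-2,0,0],[0,-1.2,-4,0,0],[0,-1.2,-6.5,0,0],[0,-1.2,-6.5,0,0],[0,-1.2,-6.5,0,0]])

```text
t: 11.45
tcp_pos: [0.4691, 0.0819, 0.1873]
tool_rot: [0.703, 0.078, -0.075, -0.703]
force: [0.1, 0.7, -0.0]
finger_gap: -0.003
```

```bash
python3 - <<'E'
from h import *
s=st()
print(plan([.43,-.12,.23]))
E
```

```text
t11.45 tcp [0.4691 0.0819 0.1873] F [ 0.13  0.69 -0.  ] gap -0.003 toolx yaw 12.41 toolz yaw 102.41 tooly [ 4.2e-03 -1.0e-04 -1.0e+00]
[-2.71162198 -1.42817962 -6.29425497]
```

```bash
python3 - <<'E'
from h import *
print(plan([.495,-.219,.205]))
E
```

```text
[-1.3080082  -0.58529232 -9.98184202]
```

apply_moves(motion=[[0,-0.3,-0.6,-2,1],[0,-0.6,-0.6,-4,2],[0,-0.9,-0.6,-6,3],[0,-1.31,-0.6,-8,4],[0,-1.31,-0.6,-9.98,5],[50,-1.31,-0.6,-9.98,6],[50,-1.31,-0.6,-9.98,7],[50,-1.31,-0.6,-9.98,8],[50,-1.31,-0.6,-9.98,9],[50,-1.31,-0.6,-9.98,10],[50,-1.31,-0.6,-9.98,10.83],[50,-1.31,-0.6,-9.98,10.83]])

```text
t: 12.95
tcp_pos: [0.4927, -0.2184, 0.2018]
tool_rot: [-0.474, 0.526, -0.523, 0.474]
force: [-0.3, 0.1, -0.2]
finger_gap: 0.587
```

```bash
python3 - <<'E'
from h import *
s=st()
for n in("scene","top"): cv2.imwrite(f"pics/{n}7.png",cv2.cvtColor(manip.snapshot(n),cv2.COLOR_RGB2BGR))
crop("pics/scene7.png","pics/c18.png",190,80,300,200,6)
crop("pics/top7.png","pics/c19.png",270,230,330,310,9)
crop("pics/top7.png","pics/c20.png",390,230,520,345,6)
E
```

```text
t12.95 tcp [ 0.4927 -0.2184  0.2018] F [-0.33  0.09 -0.15] gap 0.587 toolx yaw -95.81 toolz yaw -5.81 tooly [-0.0036  0.0027 -1.    ]
```

View pics/c18.png

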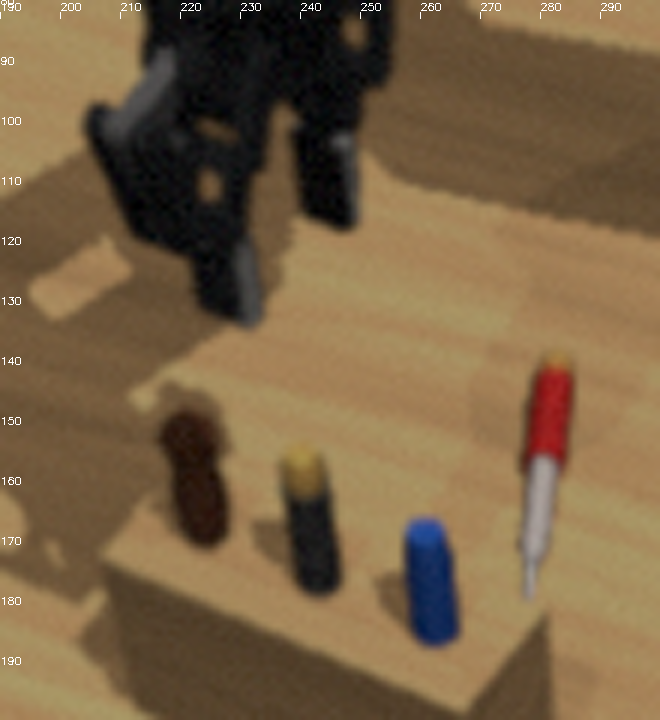

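View pics/c19.png

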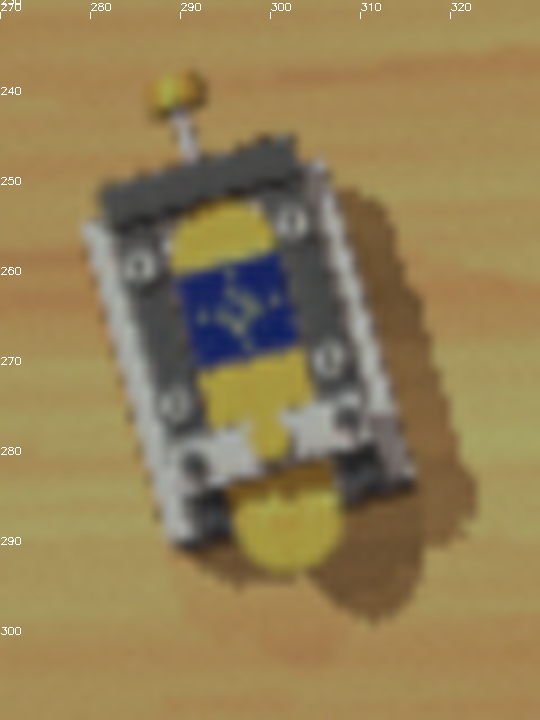

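View pics/c20.png

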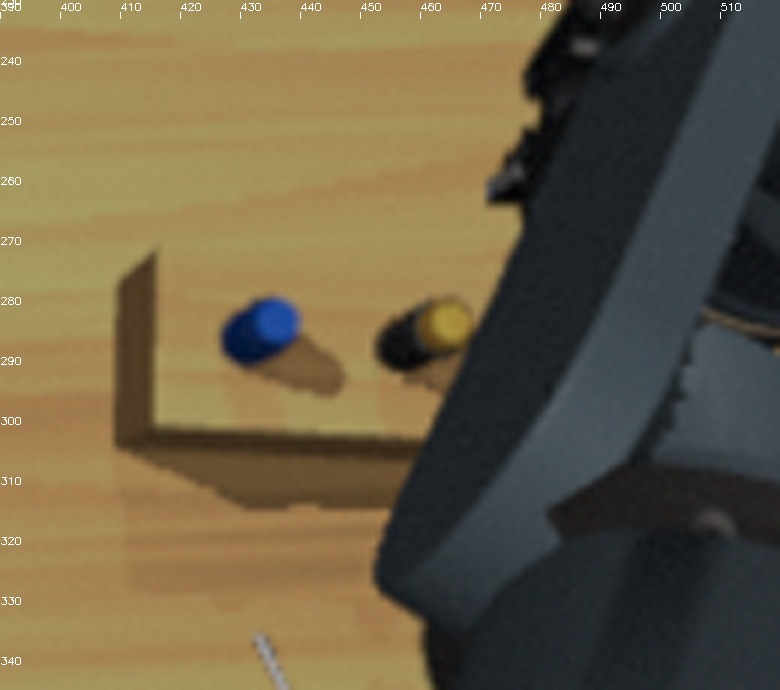

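```bash
python3 - <<'E'
import cv2,numpy as np
r=[cv2.resize(cv2.imread(f"pics/scene{i}.png")[100:240,180:310],None,fx=2,fy=2) for i in(0,1,2,4,6,7)]
cv2.imwrite("pics/m.png",np.vstack([np.hstack(r[:3]),np.hstack(r[3:])]))
E
```

```text
(no output)
```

View pics/m.png

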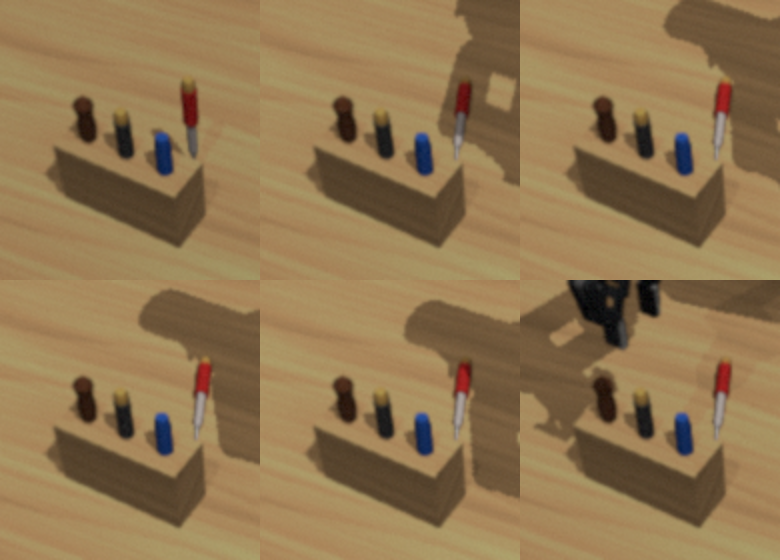

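View pics/scene7.png

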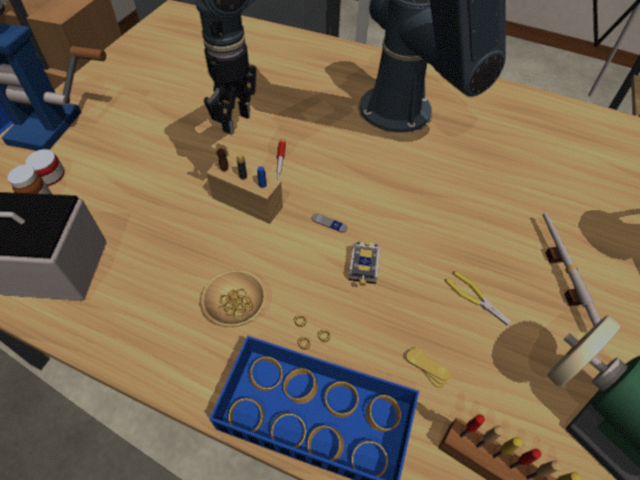

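View pics/top7.png

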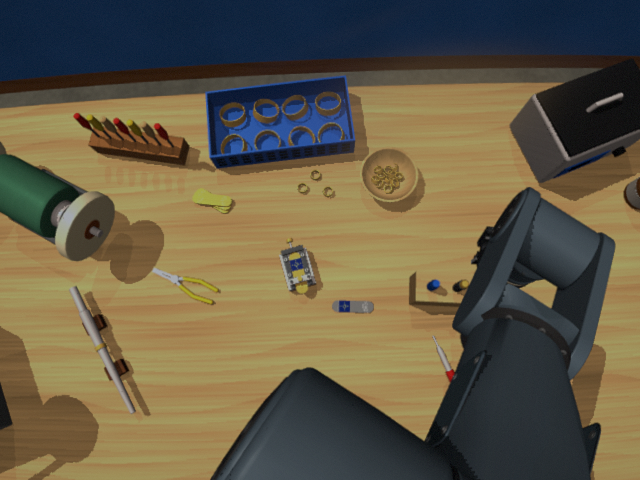

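```bash
python3 - <<'E'
from h import *
np.set_printoptions(precision=4,suppress=True)
s=manip.sense();R=Ro.from_quat(s["tool_rot"]).as_matrix();p=s["tcp_pos"]
print(proj("scene",[p,p+[0,0,.02],p+[0,0,.028],p+R@[0,-.028,.025],p+R@[0,-.028,-.025]]))
t=lambda q,z=.034:atz("top",q,z)
print("mark",t((295.8,264.3)),atz("scene",(363.8,260.8),.034))
print("-x end",t((301.5,293.5)),atz("scene",(366.5,238.5),.034))
print("+x end",t((293.5,252.2)))
E
python3 - <<'E'
from h import *
crop("pics/scene7.png","pics/c21.png",340,230,390,292,11)
E
```

```text
[[239.2635 137.9425]
 [238.1613 130.5004]
 [237.7112 127.4561]
 [230.5423 134.6036]
 [244.6134 120.5407]]
mark [0.564  0.1027 0.034 ] [0.5655 0.1003 0.034 ]
-x end [0.5013 0.0924 0.034 ] [0.5074 0.0858 0.034 ]
+x end [0.5904 0.1069 0.034 ]
```

View pics/c21.png

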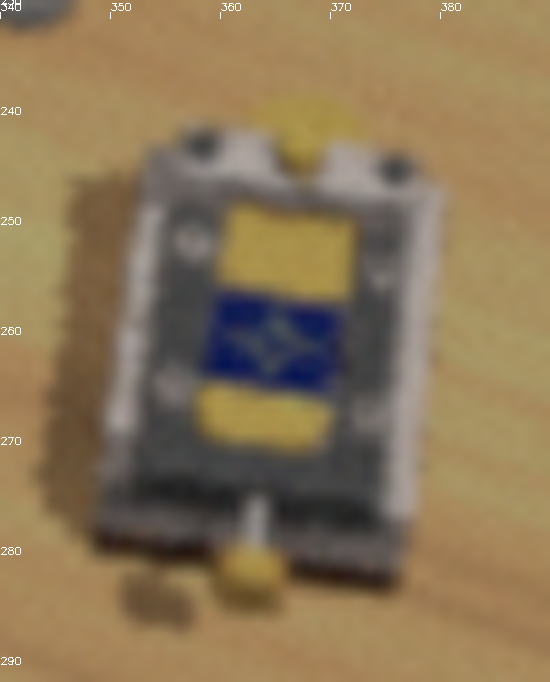

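```bash
python3 - <<'E'
from h import *
print(plan([.4945,-.219,.10]))
E
```

```text
[0.01407039 3.42143862 0.05835533]
```

apply_moves(motion=[[50,0,0.8,0.0,0],[50,0,1.6,0.0,0],[50,0,2.4,0.0,0],[50,0,3.0,0.0,0],[50,0,3.4,0.0,0],[50,0,3.4,0.0,0],[50,0,3.4,0.0,0]])

```text
t: 13.92
tcp_pos: [0.4941, -0.2193, 0.1027]
tool_rot: [0.474, -0.525, 0.525, -0.474]
force: [0.3, -0.0, -0.4]
finger_gap: 0.588
```

```bash
python3 - <<'E'
from h import *
s=st()
for n in("scene",): cv2.imwrite(f"pics/{n}8.png",cv2.cvtColor(manip.snapshot(n),cv2.COLOR_RGB2BGR))
crop("pics/scene8.png","pics/c22.png",205,110,285,210,7)
E
```

```text
t13.93 tcp [ 0.4941 -0.2193  0.1027] F [ 0.34 -0.01 -0.38] gap 0.588 toolx yaw -95.87 toolz yaw -5.87 tooly [ 9.e-04 -6.e-04 -1.e+00]
```

View pics/c22.png

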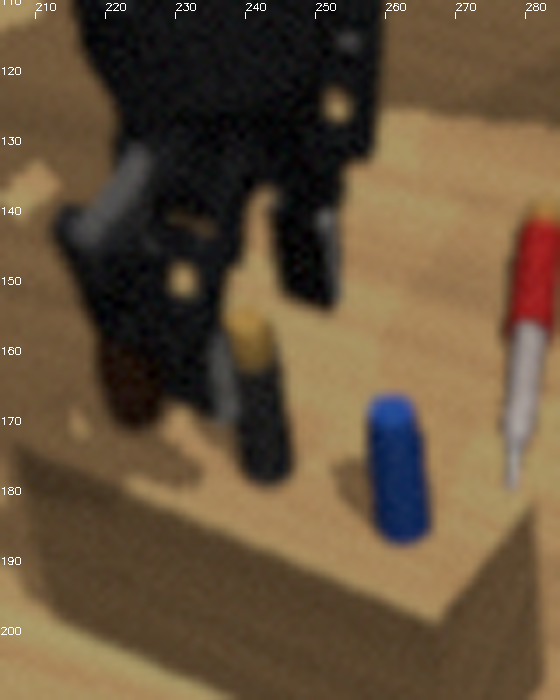

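```bash
python3 - <<'E'
from h import *
np.set_printoptions(precision=2,suppress=True)
s=manip.sense();R=Ro.from_quat(s["tool_rot"]).as_matrix();p=s["tcp_pos"]
for h in(.02,.03,.04):print(h,proj("scene",[p+[0,0,h]]+[p+R@[x,-h,z] for z in(-.025,.025) for x in(-.011,.011)]).ravel())
for P in([.4941,-.2193],[.4951,-.2201],[.4936,-.2181]):
  print(proj("scene",[P+[.157],P+[.133],P+[.09]]).ravel(),proj("top",[P+[.157],P+[.09]]).ravel())
crop("pics/scene8.png","pics/c23.png",215,130,265,185,13)
E
```

```text
0.02 [242.79 165.6  253.21 160.46 245.08 157.07 240.46 174.39 232.21 170.83]
0.03 [242.3  162.34 252.8  157.19 244.63 153.8  239.94 171.15 231.64 167.57]
0.04 [241.8  159.03 252.4  153.87 244.16 150.47 239.42 167.85 231.06 164.27]
[241.13 154.29 242.34 162.32 244.41 176.  ] [464.31 283.4  455.58 287.57]
[240.59 154.48 241.8  162.51 243.89 176.19] [464.69 282.85 455.93 287.05]
[241.73 154.3  242.93 162.33 244.98 176.01] [463.71 283.7  455.01 287.84]
```

View pics/c23.png

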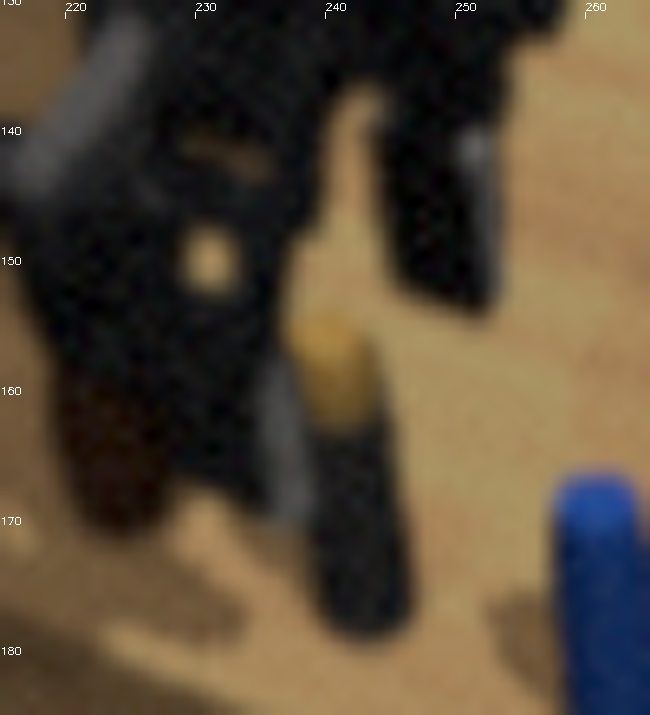

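```bash
python3 - <<'E'
from h import *
print(plan([.4955,-.2203,.073]))
E
```

```text
[0.02552475 0.9995482  0.04601248]
```

apply_moves(motion=[[50,0.03,0,0.05,0],[50,0.03,0.4,0.05,0],[50,0.03,0.8,0.05,0],[50,0.03,1.0,0.05,0],[50,0.03,1.0,0.05,0],[50,0.03,1.0,0.05,0]])

```text
t: 14.72
tcp_pos: [0.4951, -0.2201, 0.0723]
tool_rot: [0.474, -0.525, 0.525, -0.474]
force: [0.8, -0.4, 0.4]
finger_gap: 0.585
```

```bash
python3 - <<'E'
from h import *
s=st()
for n in("scene",): cv2.imwrite(f"pics/{n}9.png",cv2.cvtColor(manip.snapshot(n),cv2.COLOR_RGB2BGR))
crop("pics/scene9.png","pics/c24.png",205,130,275,205,9)
E
```

```text
t14.72 tcp [ 0.4951 -0.2201  0.0723] F [ 0.76 -0.37  0.4 ] gap 0.585 toolx yaw -95.90 toolz yaw -5.90 tooly [ 1.e-04 -1.e-04 -1.e+00]
```

View pics/c24.png

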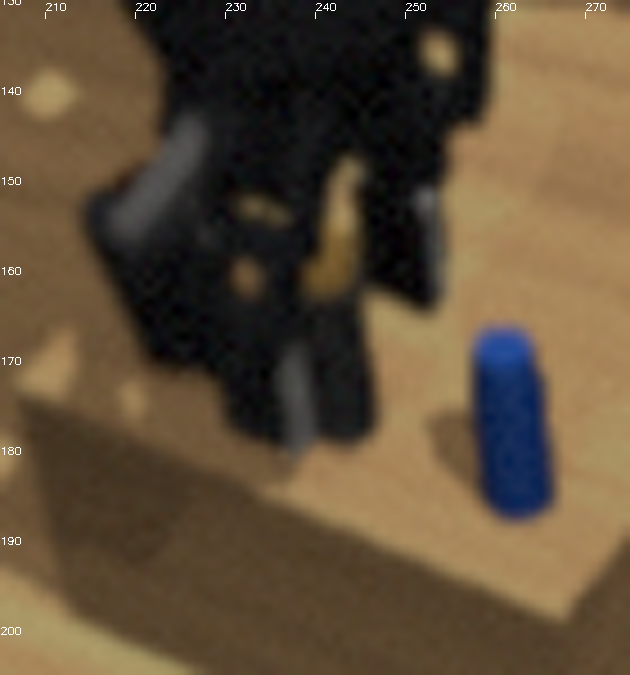

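apply_moves(motion=[[0,0,0,0,0],[0,0,0,0,0],[0,0,0,0,0],[0,0,0,0,0],[0,0,0,0,0],[0,0,0,0,0]], squeeze=100)

```text
t: 15.52
tcp_pos: [0.4954, -0.2202, 0.0728]
tool_rot: [0.474, -0.525, 0.525, -0.474]
force: [-0.1, 0.1, 5.8]
finger_gap: 0.185
```

```bash
python3 - <<'E'
from h import *
s=st();print(s["ft_torque"])
for n in("scene",): cv2.imwrite(f"pics/{n}10.png",cv2.cvtColor(manip.snapshot(n),cv2.COLOR_RGB2BGR))
crop("pics/scene10.png","pics/c25.png",205,130,275,205,9)
E
```

```text
t15.53 tcp [ 0.4954 -0.2202  0.0728] F [-0.12  0.15  5.75] gap 0.185 toolx yaw -95.89 toolz yaw -5.89 tooly [ 9.e-04 -5.e-04 -1.e+00]
[ 0.11745734  0.03794338 -0.0162482 ]
```

View pics/c25.png

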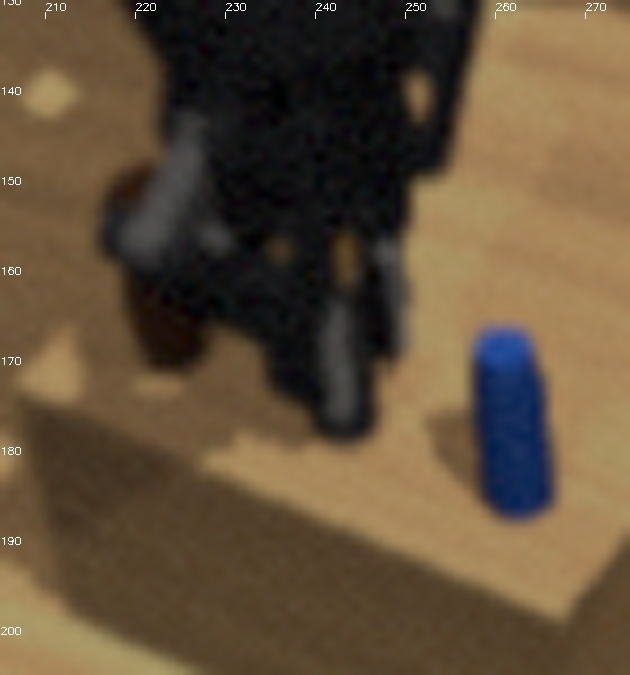

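apply_moves(motion=[[0,0,-0.1,0,0],[0,0,-0.3,0,0],[0,0,-0.6,0,0],[0,0,-0.8,0,0],[0,0,-0.8,0,0],[0,0,-0.8,0,0]])

```text
t: 16.32
tcp_pos: [0.4948, -0.2199, 0.0963]
tool_rot: [-0.474, 0.525, -0.525, 0.474]
force: [-0.7, -0.1, -1.9]
finger_gap: 0.185
```

```bash
python3 - <<'E'
from h import *
s=st();print(s["ft_torque"])
for n in("scene",): cv2.imwrite(f"pics/{n}11.png",cv2.cvtColor(manip.snapshot(n),cv2.COLOR_RGB2BGR))
crop("pics/scene11.png","pics/c26.png",205,110,275,205,8)
E
```

```text
t16.32 tcp [ 0.4948 -0.2199  0.0963] F [-0.66 -0.05 -1.94] gap 0.185 toolx yaw -95.90 toolz yaw -5.90 tooly [-2.e-04  1.e-04 -1.e+00]
[-0.00337273 -0.01289808  0.03393383]
```

View pics/c26.png

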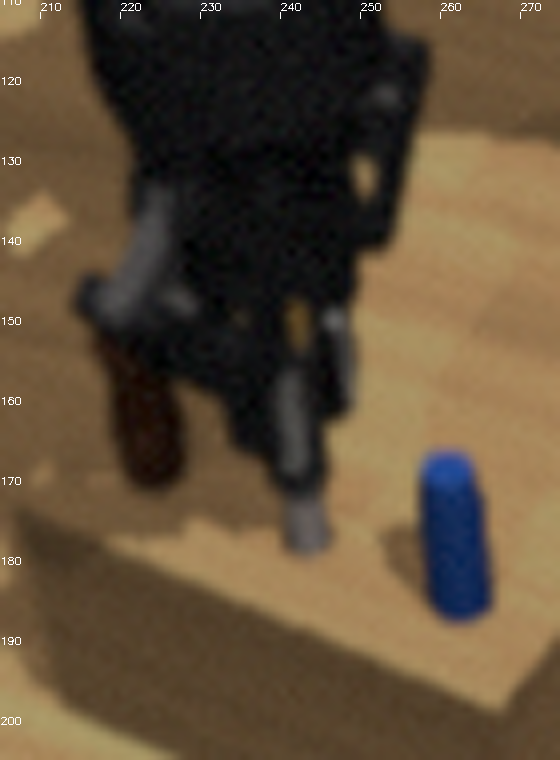

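apply_moves(motion=[[0,0,-0.6,0,0],[0,0,-1.3,0,0],[0,0,-2.0,0,0],[0,0,-2.8,0,0],[0,0,-3.6,0,0],[0,0,-4.4,0,0],[0,0,-4.4,0,0],[0,0,-4.4,0,0]])

```text
t: 17.38
tcp_pos: [0.4942, -0.2195, 0.2272]
tool_rot: [-0.474, 0.526, -0.524, 0.473]
force: [-0.4, -1.0, -1.9]
finger_gap: 0.187
```

```bash
python3 - <<'E'
from h import *
np.set_printoptions(precision=2,suppress=True)
s=st();print(s["ft_torque"]);p=s["tcp_pos"]
for n in("scene","top"): cv2.imwrite(f"pics/{n}12.png",cv2.cvtColor(manip.snapshot(n),cv2.COLOR_RGB2BGR))
crop("pics/scene12.png","pics/c27.png",205,70,275,185,7)
for dz in(.085,.018,-.027,-.037,-.042,-.062):print(dz,proj("scene",[p+[0,0,dz]]))
print(plan([.5645,.103,.235]))
E
```

```text
t17.38 tcp [ 0.49 -0.22  0.23] F [-0.39 -1.   -1.85] gap 0.187 toolx yaw -95.90 toolz yaw -5.90 tooly [-0.  0. -1.]
[ 0.02 -0.01  0.01]
0.085 [[232.06  94.27]]
0.018 [[236.19 122.05]]
-0.027 [[238.73 139.07]]
-0.037 [[239.27 142.69]]
-0.042 [[239.54 144.48]]
-0.062 [[240.6  151.49]]
[-10.93  -0.26   1.23]
```

View pics/c27.png

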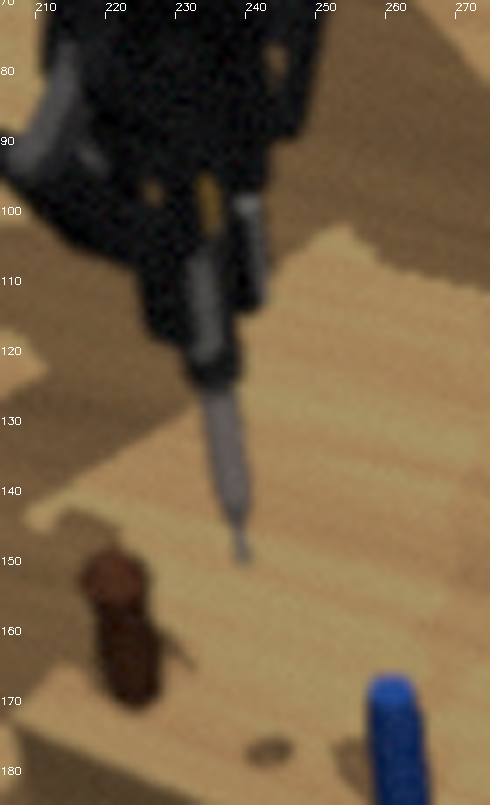

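apply_moves(motion=[[0,-1,0,0.1,0],[0,-2.5,0,0.3,0],[0,-4,0,0.45,0],[0,-5.5,0,0.6,0],[0,-7,0,0.8,0],[0,-8.5,0,0.95,0],[0,-9.8,0,1.1,0],[0,-10.6,0,1.2,0],[0,-10.93,0,1.23,0],[0,-10.93,0,1.23,0],[0,-10.93,0,1.23,0]])

```text
t: 18.85
tcp_pos: [0.5651, 0.1013, 0.228]
tool_rot: [-0.474, 0.525, -0.525, 0.473]
force: [-0.2, -0.3, -1.0]
finger_gap: 0.182
```

```bash
python3 - <<'E'
from h import *
s=st();print(plan([.5645,.103,.118]))
E
```

```text
t18.85 tcp [0.5651 0.1013 0.228 ] F [-0.23 -0.32 -1.02] gap 0.182 toolx yaw -95.95 toolz yaw -5.95 tooly [-9.e-04 -5.e-04 -1.e+00]
[-0.05595905  3.66562387 -0.02279672]
```

apply_moves(motion=[[0,0,0.6,0,0],[0,0,1.4,0,0],[0,0,2.2,0,0],[0,0,3.0,0,0],[0,0,3.6,0,0],[0,0,3.6,0,0],[0,0,3.6,0,0]])

```text
t: 19.73
tcp_pos: [0.5661, 0.1017, 0.121]
tool_rot: [0.473, -0.525, 0.526, -0.474]
force: [-0.8, -0.0, -1.4]
finger_gap: 0.182
```

```bash
python3 - <<'E'
from h import *
np.set_printoptions(precision=2,suppress=True)
s=st();p=s["tcp_pos"]
for n in("scene",): cv2.imwrite(f"pics/{n}13.png",cv2.cvtColor(manip.snapshot(n),cv2.COLOR_RGB2BGR))
crop("pics/scene13.png","pics/c28.png",335,205,395,290,9)
for dz in(.018,-.027,-.037,-.053):print(dz,proj("scene",[p+[0,0,dz]]))
E
```

```text
t19.73 tcp [0.57 0.1  0.12] F [-0.76 -0.04 -1.43] gap 0.182 toolx yaw -95.95 toolz yaw -5.95 tooly [ 0. -0. -1.]
0.018 [[369.74 231.29]]
-0.027 [[367.3  244.78]]
-0.037 [[366.78 247.64]]
-0.053 [[365.97 252.11]]
```

View pics/c28.png

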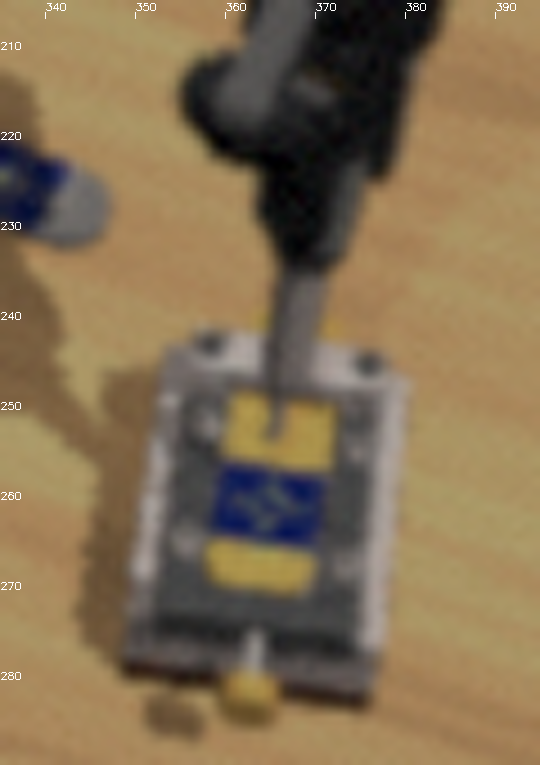

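```bash
python3 - <<'E'
from h import *
s=st();print(plan([.5643,.1035,.098]))
E
```

```text
t19.77 tcp [0.5663 0.1018 0.1213] F [ 0.34 -0.16 -2.65] gap 0.179 toolx yaw -95.93 toolz yaw -5.93 tooly [ 2.e-03 -1.e-04 -1.e+00]
[-0.0486875   0.77671918 -0.07315506]
```

apply_moves(motion=[[0,-0.05,0.2,-0.07,0],[0,-0.05,0.4,-0.07,0],[0,-0.05,0.6,-0.07,0],[0,-0.05,0.77,-0.07,0],[0,-0.05,0.77,-0.07,0],[0,-0.05,0.77,-0.07,0]])

```text
t: 20.52
tcp_pos: [0.5636, 0.104, 0.0972]
tool_rot: [0.474, -0.525, 0.525, -0.474]
force: [0.1, 0.5, -2.3]
finger_gap: 0.183
```

```bash
python3 - <<'E'
from h import *
np.set_printoptions(precision=2,suppress=True)
s=st();p=s["tcp_pos"]
for n in("scene",): cv2.imwrite(f"pics/{n}14.png",cv2.cvtColor(manip.snapshot(n),cv2.COLOR_RGB2BGR))
crop("pics/scene14.png","pics/c29.png",345,230,385,280,13)
for dz in(.018,-.027,-.037,-.053):print(dz,proj("scene",[p+[0,0,dz]]))
E
```

```text
t20.52 tcp [0.56 0.1  0.1 ] F [ 0.09  0.46 -2.31] gap 0.183 toolx yaw -95.89 toolz yaw -5.89 tooly [ 0. -0. -1.]
0.018 [[369.97 238.02]]
-0.027 [[367.57 250.98]]
-0.037 [[367.06 253.72]]
-0.053 [[366.26 258.02]]
```

View pics/c29.png

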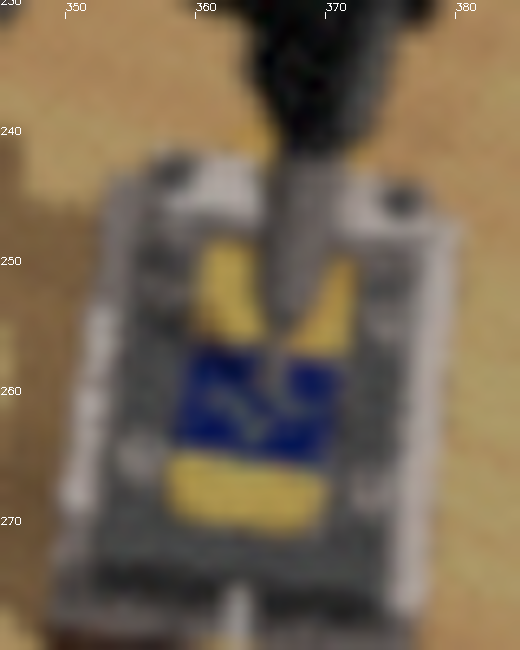

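apply_moves(motion=[[0,0,0.03,0,0],[0,0,0.06,0,0],[0,0,0.1,0,0],[0,0,0.1,0,0]])

```text
t: 21.08
tcp_pos: [0.5633, 0.104, 0.0941]
tool_rot: [-0.474, 0.525, -0.525, 0.474]
force: [0.7, -0.2, -1.6]
finger_gap: 0.184
```

```bash
python3 - <<'E'
from h import *
np.set_printoptions(precision=2,suppress=True)
s=st();p=s["tcp_pos"]
for n in("scene",): cv2.imwrite(f"pics/{n}15.png",cv2.cvtColor(manip.snapshot(n),cv2.COLOR_RGB2BGR))
crop("pics/scene15.png","pics/c30.png",350,235,380,272,20)
E
```

```text
t21.07 tcp [0.56 0.1  0.09] F [ 0.65 -0.23 -1.55] gap 0.184 toolx yaw -95.90 toolz yaw -5.90 tooly [-0.  0. -1.]
```

View pics/c30.png

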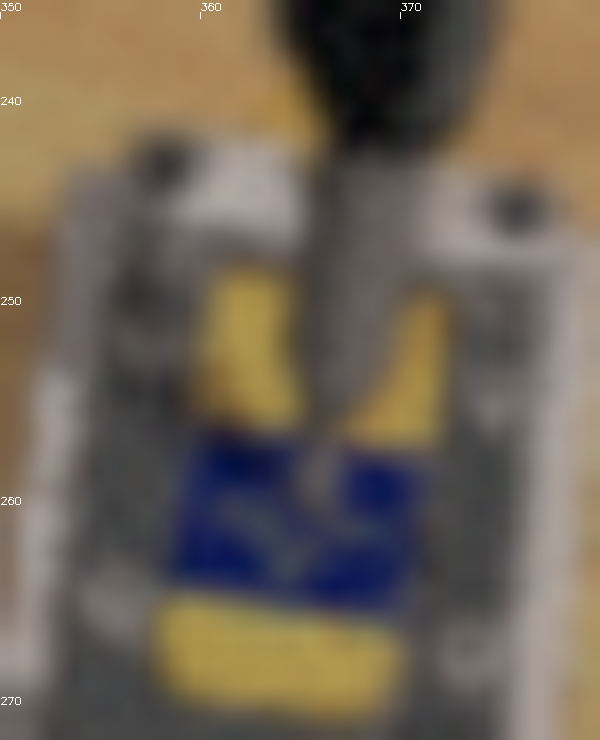

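apply_moves(motion=[[0,0,0.03,0,0],[0,0,0.06,0,0],[0,0,0.06,0,0]])

```text
t: 21.5
tcp_pos: [0.5637, 0.104, 0.0925]
tool_rot: [0.474, -0.525, 0.525, -0.474]
force: [-0.5, 0.6, -0.6]
finger_gap: 0.18
```

```bash
python3 - <<'E'
from h import *
np.set_printoptions(precision=2,suppress=True)
s=st();p=s["tcp_pos"]
for n in("scene",): cv2.imwrite(f"pics/{n}16.png",cv2.cvtColor(manip.snapshot(n),cv2.COLOR_RGB2BGR))
crop("pics/scene16.png","pics/c31.png",350,235,380,272,20)
E
```

```text
t21.50 tcp [0.56 0.1  0.09] F [-0.5   0.63 -0.57] gap 0.180 toolx yaw -95.89 toolz yaw -5.89 tooly [ 0.  0. -1.]
```

View pics/c31.png

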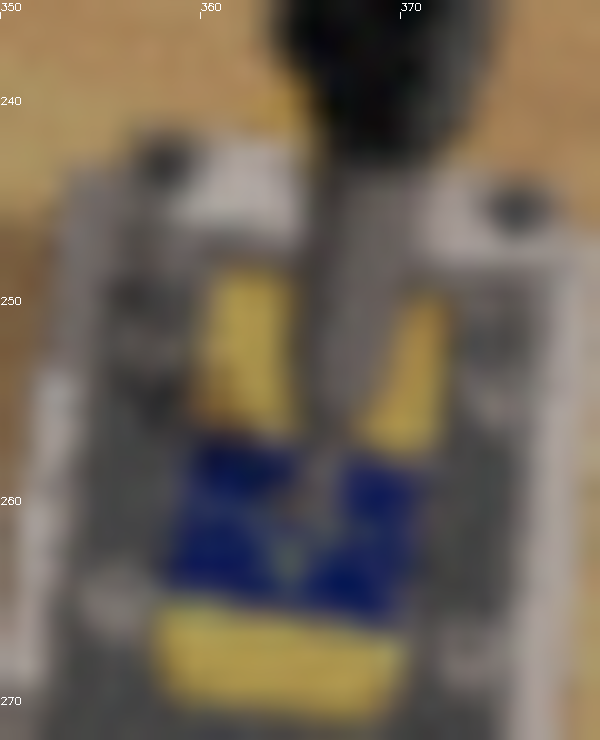

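apply_moves(motion=[[0,0,-0.08,0,0],[0,0.03,-0.08,0.045,0],[0,0.03,-0.08,0.045,0],[0,0.03,-0.08,0.045,0]])

```text
t: 22.05
tcp_pos: [0.5646, 0.103, 0.0947]
tool_rot: [-0.474, 0.525, -0.525, 0.474]
force: [0.6, -0.5, -2.5]
finger_gap: 0.187
```

```bash
python3 - <<'E'
from h import *
s=st();p=s["tcp_pos"]
for n in("scene",): cv2.imwrite(f"pics/{n}17.png",cv2.cvtColor(manip.snapshot(n),cv2.COLOR_RGB2BGR))
crop("pics/scene17.png","pics/c32.png",350,235,380,272,20)
E
```

```text
t22.05 tcp [0.5646 0.103  0.0947] F [ 0.6  -0.52 -2.51] gap 0.187 toolx yaw -95.90 toolz yaw -5.90 tooly [-3.e-04 -0.e+00 -1.e+00]
```

View pics/c32.png

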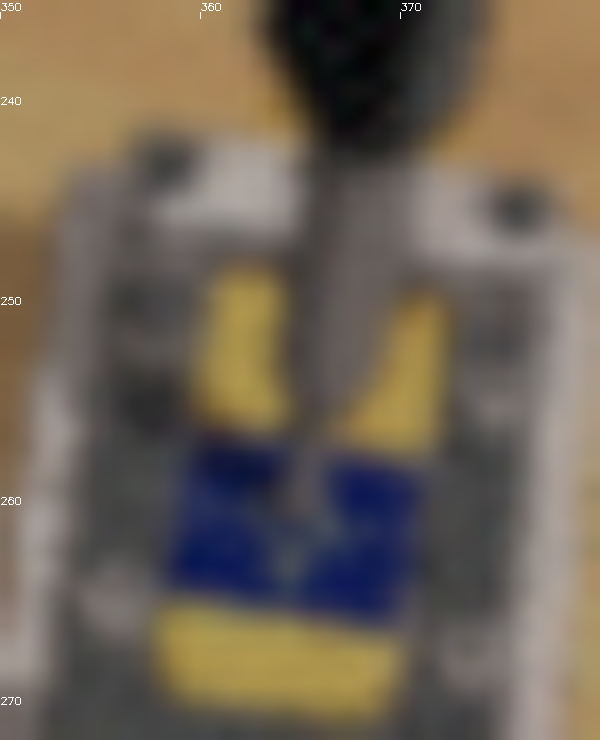

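apply_moves(motion=[[0,0,0.03,0,0],[0,0,0.06,0,0],[0,0,0.08,0,0],[0,0,0.08,0,0]])

```text
t: 22.6
tcp_pos: [0.5647, 0.103, 0.0926]
tool_rot: [0.474, -0.525, 0.525, -0.474]
force: [-0.0, 0.2, -0.6]
finger_gap: 0.183
```

apply_moves(motion=[[0,0,0.02,0,0],[0,0,0.02,0,0]])

```text
t: 22.85
tcp_pos: [0.5648, 0.103, 0.092]
tool_rot: [0.474, -0.525, 0.525, -0.474]
force: [-0.3, 0.8, 1.1]
finger_gap: 0.182
```

apply_moves(motion=[[0,0,0.02,0,0],[0,0,0.04,0,0],[0,0,0.04,0,0]])

```text
t: 23.22
tcp_pos: [0.5651, 0.1031, 0.0913]
tool_rot: [0.473, -0.525, 0.525, -0.474]
force: [-1.0, 0.2, 6.2]
finger_gap: 0.182
```

apply_moves(motion=[[0,0,0.02,0,0],[0,0,0.04,0,0],[0,0,0.04,0,0]])

```text
t: 23.6
tcp_pos: [0.5653, 0.103, 0.0904]
tool_rot: [0.473, -0.525, 0.525, -0.474]
force: [-1.8, -0.4, 7.8]
finger_gap: 0.185
```

apply_moves(motion=[[0,0,0.02,0,0],[0,0,0.04,0,0],[0,0,0.06,0,0],[0,0,0.06,0,0]])

```text
t: 24.1
tcp_pos: [0.5655, 0.103, 0.0892]
tool_rot: [0.473, -0.525, 0.526, -0.474]
force: [-0.7, -0.4, 11.5]
finger_gap: 0.186
```

```bash
python3 -c "
from h import *
st()"
```

```text
t24.10 tcp [0.5655 0.103  0.0892] F [-0.66 -0.44 11.49] gap 0.186 toolx yaw -95.90 toolz yaw -5.90 tooly [ 0.0019 -0.     -1.    ]
```

apply_moves(motion=[[0,0,0.02,0,0],[0,0,0.035,0,0],[0,0,0.035,0,0]])

```text
t: 24.48
tcp_pos: [0.5656, 0.103, 0.0885]
tool_rot: [0.473, -0.525, 0.526, -0.474]
force: [-2.4, 1.3, 12.0]
finger_gap: 0.183
```

apply_moves(motion=[[0,0,0.015,0,0],[0,0,0.03,0,0],[0,0,0.03,0,0],[0,0,0.03,0,0]])

```text
t: 24.98
tcp_pos: [0.5657, 0.1031, 0.0879]
tool_rot: [0.473, -0.524, 0.526, -0.474]
force: [-1.8, -0.3, 13.6]
finger_gap: 0.183
```

apply_moves(motion=[[0,0,0,0,0],[0,0,0,0,0],[0,0,0,0,0],[0,0,0,0,0]])

```text
t: 25.48
tcp_pos: [0.5657, 0.103, 0.0879]
tool_rot: [0.473, -0.524, 0.526, -0.474]
force: [-1.5, 0.3, 14.4]
finger_gap: 0.184
```

apply_moves(motion=[[0,0,0.01,0,0],[0,0,0.01,0,0],[0,0,0.01,0,0],[0,0,0.01,0,0]])

```text
t: 25.98
tcp_pos: [0.5657, 0.1031, 0.0876]
tool_rot: [0.473, -0.524, 0.526, -0.474]
force: [-1.7, -0.3, 13.7]
finger_gap: 0.188
```

```bash
python3 - <<'E'
from h import *
s=st();p=s["tcp_pos"]
for n in("scene",): cv2.imwrite(f"pics/{n}18.png",cv2.cvtColor(manip.snapshot(n),cv2.COLOR_RGB2BGR))
crop("pics/scene18.png","pics/c33.png",350,235,380,272,20)
st()
E
```

```text
t25.98 tcp [0.5657 0.1031 0.0876] F [-1.74 -0.34 13.71] gap 0.188 toolx yaw -95.89 toolz yaw -5.89 tooly [ 2.7e-03 -1.0e-04 -1.0e+00]
 t26.02 tcp [0.5657 0.103  0.0876] F [-2.27 -0.57 13.96] gap 0.184 toolx yaw -95.89 toolz yaw -5.89 tooly [ 2.6e-03 -1.0e-04 -1.0e+00]
```

View pics/c33.png

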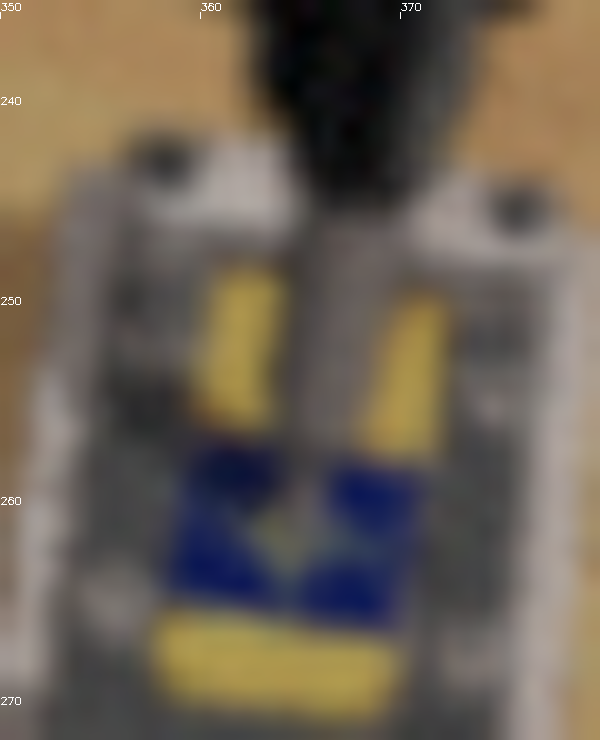

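apply_moves(motion=[[0,0,-0.05,0,0],[0,0,-0.12,0,0],[0,0,-0.2,0,0],[0,0,-0.3,0,0],[0,0,-0.5,0,0],[0,0,-0.8,0,0],[0,0,-1.3,0,0],[0,0,-1.9,0,0],[0,0,-2.5,0,0],[0,0,-2.5,0,0],[0,0,-2.5,0,0]])

```text
t: 27.4
tcp_pos: [0.5644, 0.103, 0.1603]
tool_rot: [-0.474, 0.525, -0.525, 0.474]
force: [0.2, 0.1, -1.9]
finger_gap: 0.188
```

```bash
python3 - <<'E'
from h import *
s=st();p=s["tcp_pos"]
for n in("scene",): cv2.imwrite(f"pics/{n}19.png",cv2.cvtColor(manip.snapshot(n),cv2.COLOR_RGB2BGR))
crop("pics/scene19.png","pics/c34.png",335,200,395,285,9)
print(plan([.5648,.103,.236]),plan([.4954,-.2202,.236]))
E
```

```text
t27.40 tcp [0.5644 0.103  0.1603] F [ 0.18  0.12 -1.9 ] gap 0.188 toolx yaw -95.90 toolz yaw -5.90 tooly [-4.e-04 -0.e+00 -1.e+00]
[-1.54062077e-03 -2.53770516e+00  2.11115186e-02] [10.95247083 -2.53503721 -1.17297738]
```

View pics/c34.png

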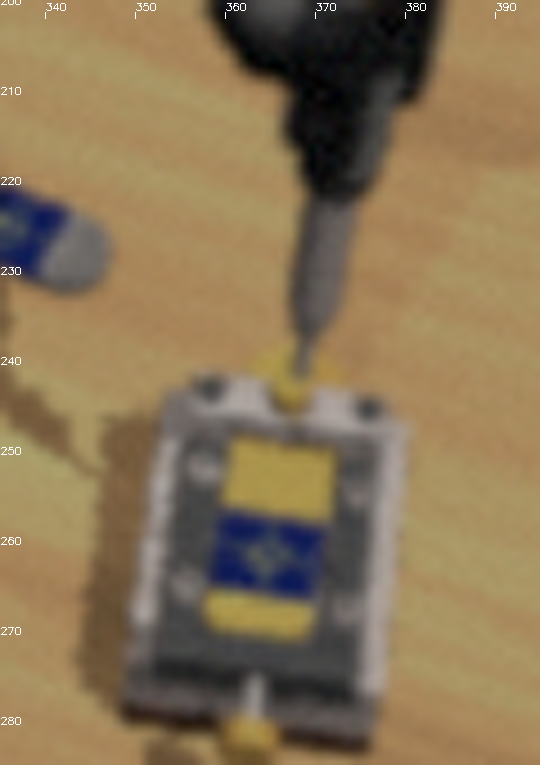

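apply_moves(motion=[[0,0,-1.2,0,0],[0,0,-2.5,0,0],[0,1.5,-2.5,-0.15,0],[0,3,-2.5,-0.3,0],[0,4.5,-2.5,-0.5,0],[0,6,-2.5,-0.65,0],[0,7.5,-2.5,-0.8,0],[0,9,-2.5,-1.0,0],[0,10.3,-2.5,-1.1,0],[0,10.95,-2.5,-1.17,0],[0,10.95,-2.5,-1.17,0],[0,10.95,-2.5,-1.17,0]])

```text
t: 28.95
tcp_pos: [0.4959, -0.2186, 0.235]
tool_rot: [-0.474, 0.525, -0.524, 0.474]
force: [0.6, 0.3, -1.8]
finger_gap: 0.185
```

apply_moves(motion=[[0,0,0,0,0],[0,0,0,0,0]])

```text
t: 29.2
tcp_pos: [0.4963, -0.219, 0.2354]
tool_rot: [-0.474, 0.525, -0.525, 0.474]
force: [-0.5, 0.3, -1.4]
finger_gap: 0.186
```

```bash
python3 - <<'E'
from h import *
s=st();print(plan([.4952,-.2201,.168]))
E
```

```text
t29.20 tcp [ 0.4963 -0.219   0.2354] F [-0.51  0.28 -1.44] gap 0.186 toolx yaw -95.80 toolz yaw -5.80 tooly [-0.e+00  2.e-04 -1.e+00]
[ 0.03906791  2.24805063 -0.0321679 ]
```

apply_moves(motion=[[0,0.04,0.5,-0.03,0],[0,0.04,1.2,-0.03,0],[0,0.04,1.9,-0.03,0],[0,0.04,2.25,-0.03,0],[0,0.04,2.25,-0.03,0],[0,0.04,2.25,-0.03,0],[0,0.04,2.25,-0.03,0]])

```text
t: 30.08
tcp_pos: [0.4956, -0.2216, 0.1687]
tool_rot: [0.473, -0.524, 0.526, -0.474]
force: [1.4, -0.6, -2.0]
finger_gap: 0.187
```

```bash
python3 - <<'E'
from h import *
s=st();p=s["tcp_pos"]
for n in("scene",): cv2.imwrite(f"pics/{n}20.png",cv2.cvtColor(manip.snapshot(n),cv2.COLOR_RGB2BGR))
crop("pics/scene20.png","pics/c35.png",205,100,285,205,7)
print(plan([.4952,-.2201,.13]))
E
```

```text
t30.07 tcp [ 0.4956 -0.2216  0.1687] F [ 1.37 -0.6  -2.01] gap 0.187 toolx yaw -95.89 toolz yaw -5.89 tooly [ 0.0015 -0.0011 -1.    ]
[-0.04881931  1.28677487 -0.0169987 ]
```

View pics/c35.png

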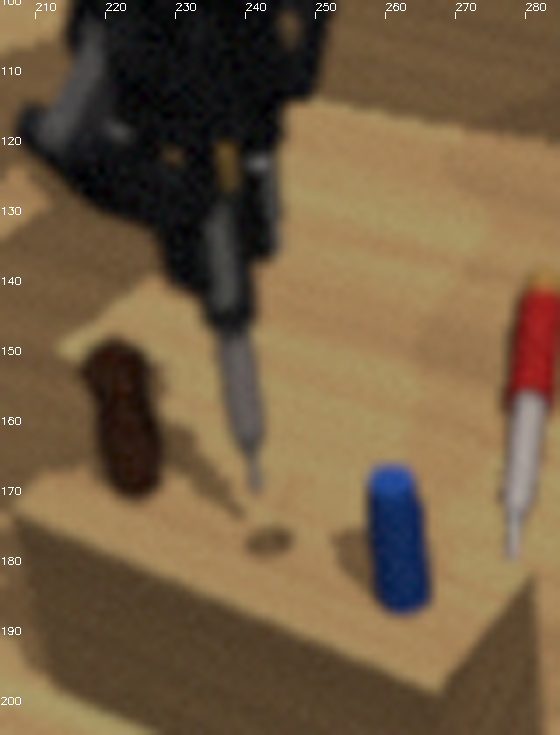

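apply_moves(motion=[[0,0,0,0,0],[0,0,0,0,0],[0,0,0,0,0]])

```text
t: 30.5
tcp_pos: [0.4951, -0.2213, 0.1679]
tool_rot: [0.474, -0.525, 0.525, -0.474]
force: [-0.3, -0.7, -1.5]
finger_gap: 0.182
```

```bash
python3 - <<'E'
from h import *
s=st();print(plan([.4952,-.2201,.13]))
E
```

```text
t30.50 tcp [ 0.4951 -0.2213  0.1679] F [-0.34 -0.66 -1.49] gap 0.182 toolx yaw -95.90 toolz yaw -5.90 tooly [ 1.e-04 -1.e-04 -1.e+00]
[-3.89536861e-02  1.26442718e+00  7.58899891e-04]
```

apply_moves(motion=[[0,-0.04,0,0,0],[0,-0.04,0,0,0],[0,-0.04,0.3,0,0],[0,-0.04,0.6,0,0],[0,-0.04,0.9,0,0],[0,-0.04,0.9,0,0],[0,-0.04,0.9,0,0]])

```text
t: 31.38
tcp_pos: [0.4952, -0.2201, 0.1408]
tool_rot: [-0.474, 0.525, -0.525, 0.474]
force: [1.4, 0.6, -1.7]
finger_gap: 0.184
```

```bash
python3 - <<'E'
from h import *
s=st();p=s["tcp_pos"]
for n in("scene",): cv2.imwrite(f"pics/{n}21.png",cv2.cvtColor(manip.snapshot(n),cv2.COLOR_RGB2BGR))
crop("pics/scene21.png","pics/c36.png",205,110,285,205,7)
print(plan([.4952,-.2201,.0728]))
E
```

```text
t31.38 tcp [ 0.4952 -0.2201  0.1408] F [ 1.36  0.61 -1.74] gap 0.184 toolx yaw -95.90 toolz yaw -5.90 tooly [-0. -0. -1.]
[-0.004322    2.27361925 -0.00704028]
```

View pics/c36.png

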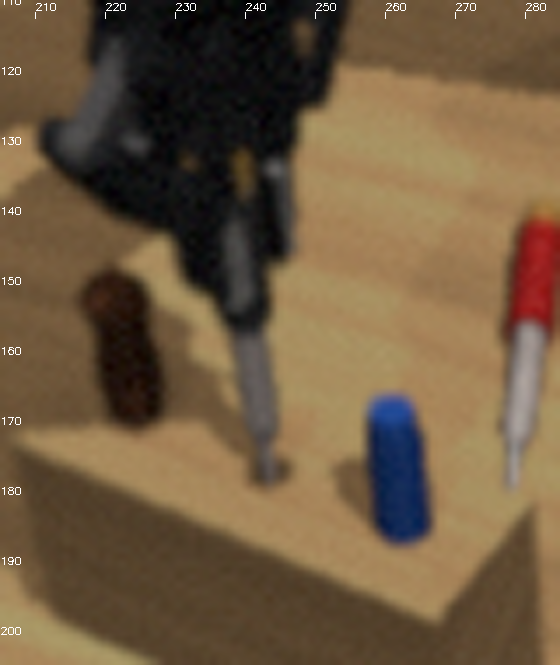

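apply_moves(motion=[[0,0,0.2,0,0],[0,0,0.45,0,0],[0,0,0.7,0,0],[0,0,0.7,0,0]])

```text
t: 31.92
tcp_pos: [0.4945, -0.2196, 0.119]
tool_rot: [-0.474, 0.526, -0.524, 0.473]
force: [0.2, 0.0, -1.6]
finger_gap: 0.185
```

apply_moves(motion=[[0,0,0.2,0,0],[0,0,0.4,0,0],[0,0,0.6,0,0],[0,0,0.8,0,0],[0,0,1.0,0,0],[0,0,1.2,0,0],[0,0,1.2,0,0]])

```text
t: 32.8
tcp_pos: [0.4948, -0.2198, 0.0833]
tool_rot: [-0.474, 0.525, -0.525, 0.474]
force: [-0.5, 0.0, -1.7]
finger_gap: 0.185
```

```bash
python3 - <<'E'
from h import *
s=st();print(s["ft_torque"]);print(plan([.4952,-.2201,.0728]))
E
```

```text
t32.80 tcp [ 0.4948 -0.2198  0.0833] F [-0.48  0.02 -1.73] gap 0.185 toolx yaw -95.89 toolz yaw -5.89 tooly [-1.e-03  7.e-04 -1.e+00]
[ 0.04117134  0.00800489 -0.02331371]
[0.00880228 0.34902364 0.01428672]
```

Running free in the hole. Seating by feel.

apply_moves(motion=[[0,0,0.07,0,0],[0,0,0.15,0,0],[0,0,0.22,0,0],[0,0,0.27,0,0],[0,0,0.27,0,0]])

```text
t: 33.42
tcp_pos: [0.4951, -0.22, 0.0757]
tool_rot: [-0.474, 0.525, -0.525, 0.474]
force: [0.2, 0.2, -1.9]
finger_gap: 0.182
```

apply_moves(motion=[[0,0,0.03,0,0],[0,0,0.06,0,0],[0,0,0.06,0,0]])

```text
t: 33.8
tcp_pos: [0.4951, -0.22, 0.0739]
tool_rot: [-0.474, 0.525, -0.525, 0.474]
force: [0.8, 1.1, -1.4]
finger_gap: 0.188
```

apply_moves(motion=[[0,0,0.03,0,0],[0,0,0.06,0,0],[0,0,0.06,0,0]])

```text
t: 34.17
tcp_pos: [0.4953, -0.2201, 0.0729]
tool_rot: [0.474, -0.525, 0.525, -0.474]
force: [-1.8, 0.9, 4.8]
finger_gap: 0.187
```

apply_moves(motion=[[0,0,0.03,0,0],[0,0,0.06,0,0],[0,0,0.06,0,0]])

```text
t: 34.55
tcp_pos: [0.4953, -0.2202, 0.0727]
tool_rot: [0.474, -0.525, 0.525, -0.474]
force: [-4.0, 2.2, 15.8]
finger_gap: 0.184
```

apply_moves(motion=[[0,0,-0.06,0,0],[0,0,-0.06,0,0],[50,0,-0.06,0,0],[50,0,-0.06,0,0],[50,0,-0.06,0,0],[50,0,-0.06,0,0],[50,0,-0.06,0,0]])

```text
t: 35.42
tcp_pos: [0.4951, -0.22, 0.0721]
tool_rot: [-0.474, 0.525, -0.525, 0.474]
force: [0.3, -0.4, -0.4]
finger_gap: 0.584
```

```bash
python3 - <<'E'
from h import *
s=st();p=s["tcp_pos"]
for n in("scene",): cv2.imwrite(f"pics/{n}22.png",cv2.cvtColor(manip.snapshot(n),cv2.COLOR_RGB2BGR))
crop("pics/scene22.png","pics/c37.png",205,110,285,205,7)
E
```

```text
t35.42 tcp [ 0.4951 -0.22    0.0721] F [ 0.26 -0.36 -0.36] gap 0.584 toolx yaw -95.89 toolz yaw -5.89 tooly [-1.e-04  1.e-04 -1.e+00]
```

View pics/c37.png

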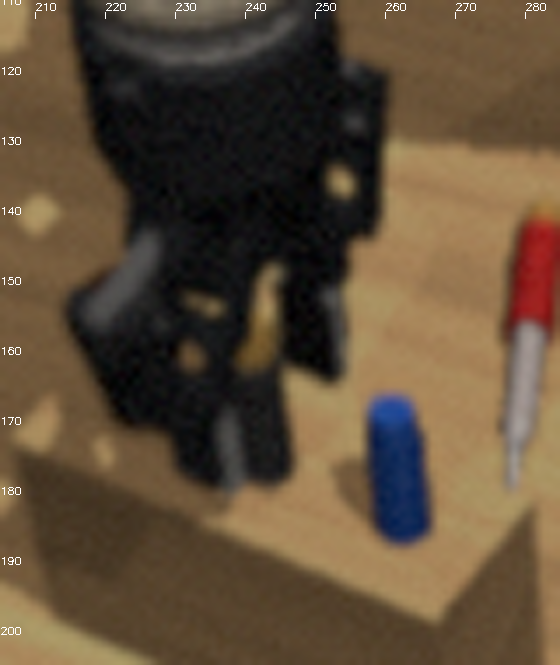

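Released. Raise straight up and check with both cameras.

apply_moves(motion=[[50,0,-0.5,0,0],[50,0,-1.2,0,0],[50,0,-2.2,0,0],[50,0,-3.2,0,0],[50,0,-4.2,0,0],[50,0,-5.2,0,0],[50,0,-5.2,0,0],[50,-3,-5.2,0,0],[50,-5,-5.2,0,0],[50,-5,-5.2,0,0],[50,-5,-5.2,0,0],[50,-5,-5.2,0,0]])

```text
t: 36.98
tcp_pos: [0.5103, -0.0714, 0.2277]
tool_rot: [-0.474, 0.525, -0.525, 0.473]
force: [0.3, -0.2, 0.5]
finger_gap: 0.588
```

```bash
python3 - <<'E'
from h import *
s=st()
for n in("scene","top"): cv2.imwrite(f"pics/{n}23.png",cv2.cvtColor(manip.snapshot(n),cv2.COLOR_RGB2BGR))
E
```

```text
t36.98 tcp [ 0.5103 -0.0714  0.2277] F [ 0.26 -0.23  0.5 ] gap 0.588 toolx yaw -95.90 toolz yaw -5.90 tooly [-8.e-04 -3.e-04 -1.e+00]
```

View pics/scene23.png

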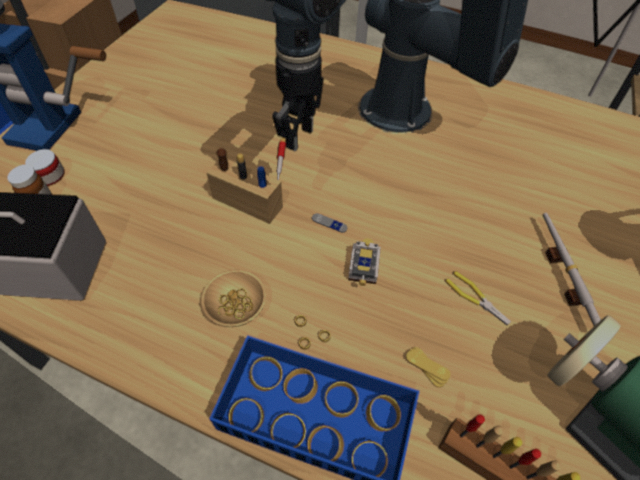

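View pics/top23.png

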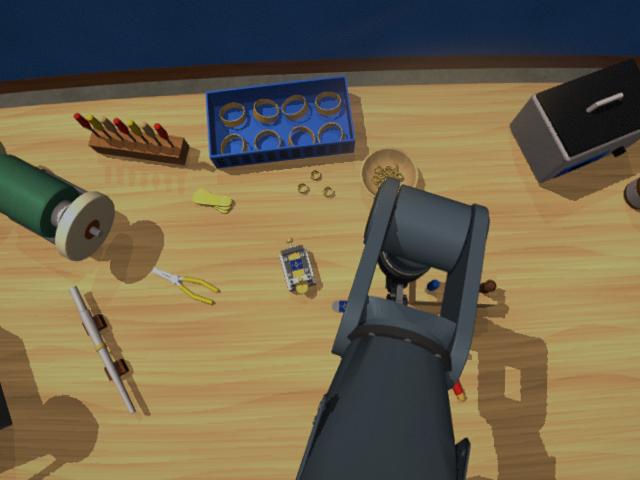

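```bash
python3 - <<'E'
from h import *
crop("pics/scene23.png","pics/c38.png",195,140,295,225,5)
crop("pics/top23.png","pics/c39.png",270,230,330,310,7)
a=cv2.imread("pics/c38.png");b=cv2.imread("pics/c39.png");h=max(a.shape[0],b.shape[0])
p=lambda i:cv2.copyMakeBorder(i,0,h-i.shape[0],0,0,cv2.BORDER_CONSTANT)
m=np.hstack([p(a),p(b)]);cv2.imwrite("pics/m2.png",cv2.resize(m,(800,int(m.shape[0]*800/m.shape[1]))))
E
```

```text
(no output)
```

View pics/m2.png

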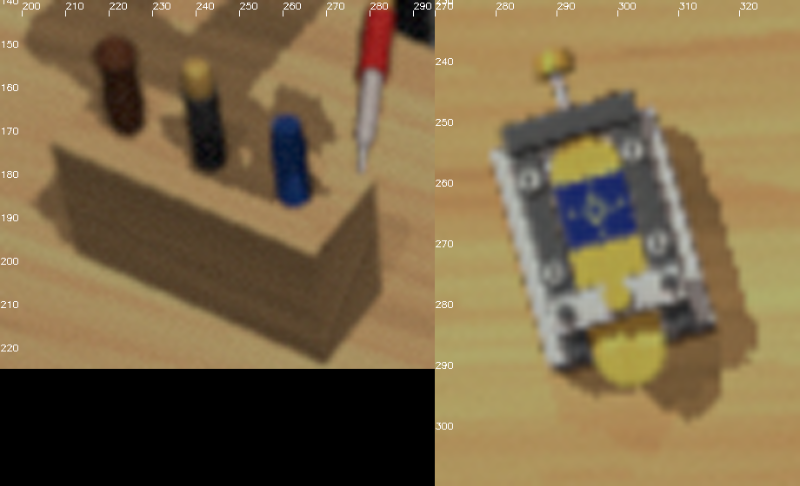

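```bash
python3 -c "
from station import manip
print(manip.sign_off())"
```

```text
the job is handed in; nothing more can be done
None
```

I handed the job in at about 37 s. It reports no verdict, so the outcome rests on my own checks below.

**What I did**
- **Blank:** I pushed it about 18 mm until it stopped against the end stop, with at most about 18 N measured at the wrist.
- **Punch:** I took it from the middle hole and set its point in the ring. I pressed with about 15.5–16 N, after allowing for its 1.9 N weight. The readings spanned about 1 s, with the tool upright to within 0.003 rad.
- **Return:** I lifted it straight up 70 mm, moved it back over its hole and lowered it. It seated at the same tool height as when I picked it up (0.0727 m against 0.0728 m), and I let go.

**Last checks**
- In the last scene picture the punch stands as it did at the start. The top picture shows the blank home and flat with its end at the stop bar.
- The scriber, burnisher, bowl, pliers, stack and rings look unmoved to the eye. The gripper touches nothing (under 0.6 N).

**What disagreed or is uncertain**
- **Cameras:** the two differed by 2–3 mm on the mark. I set x from where the blank end was touched, and y from the last close pictures. My press point came out 1–2 mm from the top camera's final view of the mark.
- **Finger tips:** they looked 2–3 cm higher than the reported TCP. At a reported height of -9 mm they still did not touch the table, so I set heights by touch and by picture.
- **Press force:** the spring travel suggests up to about 18 N rather than 16 N, still inside the 13–19 N band.
- **Red punch:** it tipped over before the arm came near it and now lies on the table. It is not one of the listed things.

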